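# Fit the flap drums and clamp the sanding head

### The arm

A 6-joint arm with a two-finger parallel gripper is mounted at the origin on the work surface. World frame = base frame: x ahead of the robot, y to its left, z up, the work surface at z = 0. Lengths are in m, angles in rad, forces in N, time in s.
With the tool pointing down it reaches from about 0.25 to 0.775 m from the base axis. Payload 4 kg.
Tool frame: the origin (TCP) lies on the centre line of the jaws, within the pads' length; the fingertips stand 19 mm ahead of it and the grasp point (between the pads) is the TCP; z points along the fingers, y is the line along which they close (so a half turn about z gives the same grasp; the last joint's range is limited). The gripper opens to 85 mm and grips with 20 to 120 N. Pads are 22 mm wide; open, the fingers measure 114 mm over their backs; the gripper's body (76 mm by 85 mm) begins 54 mm behind the grasp point. The pads swing forward as they close: fully open they stand 13 mm farther back than shut.
Start: joints at [-1.263, 0.087, 1.371, -0, 1.684, -0.103], TCP at [0.22, -0.504, 0.25] pointing down, gripper open.
Joint ranges: [-3.1, 3.1], [-0.76, 2.03], [0.27, 2.55], [-1.08, 4.22], [0.17, 2.65], [-2.57, 2.57]. Speed limits (rad/s): [2.79, 2.79, 3.14, 3.14, 3.14, 3.14].

### API

Orientations are given as a unit quaternion [x, y, z, w].
In Python, from rig import arm gives the robot as it stands. The module is installed in compiled form; this text tells all that it offers.
- The arm moves only by the tool jog_arm, never from a script. Its argument "commands" is a list of rows, each an object with "translation": the shift along the tool's x, y, z in mm, a list of three; "angular": the turn, a rotation vector about the tool's x, y, z in degrees, a list of three; "claw": the gripper command: -1 is shut, 1 is fully open, values between are in proportion. A call has 1 to 10 rows; each row is the pose to reach, as a shift and turn from the pose commanded when the call began, along the tool's axes at that moment; what a row does not reach only later rows make up. A row lasts 1/8 s, in which the tool goes at most 62.5 mm and 10.7 degrees, less where a joint would pass 70% of its speed; a pose out of reach is approached as far as the arm can. A call with a gripper value outside its range is refused whole. The fingers move at their own pace and stop on an object; the grip force is fixed at half the most. Time passes only in rows, so rows that repeat a pose let the fingers close. It gives the time, the measured TCP pose, the force, the opening and the grip force at its end, in the units of the state.
- arm.observe(): the state, without advancing time (a new reading comes with each control period).
- arm.grab_frame(name): name is "side" or "top" or "wrist"; returns the picture (384x512x3 uint8, red, green, blue); there is no depth.
- arm.calibration(name): a dict with "fovy" (degrees; the focal length in pixels is half the picture's height over the tangent of half this angle, whatever the lens; pixels are square), "cx", "cy" (the principal point, pixels), "extrinsics" (4x4, takes a point from camera to world coordinates). Camera axes: x right, y up, looking along -z (the intrinsics and any distortion apply to the point x, -y, -z); pixel columns grow to the right and rows downward; lengths in m; the calibration is good to about 2 mm. A picture is of the moment at which its call begins: read the wrist's pose just before it. calibration takes no time and is no camera call; for the wrist camera it gives the pose at the moment of the call.
- arm.close_job(): hands the job in; it is judged then, once.
The state is a dict: "clock": time; "joint_positions": joint angles; "dq": joint speeds; "joint_efforts": joint torques, N m; "tool_pos": TCP position; "eef_rot": TCP orientation; "force": force on the tool from outside, world axes, zero at the start; "wrist_torque": the same for the moment, N m; "width": finger opening in m; "gripper_force": force on a finger pad.
Only numpy, scipy, OpenCV 4.12 (cv2) and the standard library are available. Lean on these libraries where they do the work, as an engineer would, in place of code of your own. Each camera call takes 0.05 s, during which the arm holds its last target. There are 200 camera calls.

### The job

Change the drums of the sanding head: lift the worn, narrow drums off their spindles into the grey scrap tray and set every fresh, wide drum from the bench fully down on a spindle of its own, hub upward. When all are in place, take the pin spanner from its rest, put both its pins into holes of the clamp ring in the middle of the head and turn the ring clockwise against its stop, swinging the handle back and forth in the gap between the spindles and re-engaging as often as needed. Turn the ring with the spanner only, not with the fingers, leave the other things on the bench where they are, and lay the spanner back in its rest as you found it.

Things in the scene. Friction and masses are not known exactly. Their poses are not given: they have to be found in the camera images.
- head: Fixed grey cast sanding head, face up, 36 mm high: round middle carrying the clamp ring, and three arms with an upright steel spindle each (16 mm thick, 60 mm tall, pointed tip), 100 mm from the centre at 0 (+x), +100 and -100 degrees. Origin on the bench under the ring's centre. The spanner's handle can swing up to 45 degrees either side of -x (the gap facing the robot), at its yaw within 45 degrees of the head's.
- seat0 (a point): foot of the far spindle, on its axis: centre of the small raised seat (40 mm above the bench) on which a drum's underside comes to rest; the spindle's tip is 60 mm above this point
- seat1 (a point): the same for the spindle at +100 degrees (left)
- seat2 (a point): the same for the spindle at -100 degrees (right)
- ring (a joint): angle of the clamp ring, rad: grows CLOCKWISE seen from above; starts at 0 to 0.6; hard stop at 4.4 = fully tight, when the dark lug on its rim reaches a small steel block on the head (at 50 degrees from the head's +x towards +y). Stiff (0.5 N m, some 4.5 N at the middle of the spanner's handle); stays where it is left.
- ring_top (a point): centre of the clamp ring's upper face, 54 mm above the bench; this frame turns with the ring (its yaw = the head's yaw minus the joint's angle). Steel ring 98 mm across, with 8 pin holes evenly spaced (45 degrees) on a circle of radius 33 mm, the first along this frame's +x. Each hole is about 13.5 mm wide along the circle, 14 mm radially, 15 mm deep.
- spanner: Loose steel pin spanner, 180 mm long, 320 g: flat handle 18 mm wide, 14 mm thick, from x = -170 to -40 mm, then a fork with two round-nosed pins pointing to -z at y = +33 and -33 mm, 9 mm thick, 12 mm long. Origin midway between the pins at the underside of fork and handle; x from handle to fork, z up. Fully engaged, the fork lies flat on the ring with this origin at ring_top. Mass centre near x = -80 mm.
- spanner_grip (a point): middle of the spanner's handle, 115 mm behind the pins (x = -115 mm), at half its thickness (7 mm above its underside): the place to grip it
- pin_a (a point): tip of the spanner's pin at y = +33 mm, 12 mm below its underside
- pin_b (a point): tip of the spanner's pin at y = -33 mm, 12 mm below its underside
- rest: Fixed wooden rest: base plate 150 x 60 x 8 mm, two notched posts (14 mm thick) at x = -45 and +45 mm. Origin on the bench under its middle. Notch floors 34 mm above the bench, 26 mm wide between cheeks rising to 50 mm. The spanner lies along x in both notches, fork to +x, pins down; spanner_grip is then above the origin at height 41 mm, with 76 mm between the posts for the fingers.
- drum0: Fresh loose abrasive flap drum (one of 2 or 3 alike; None if absent), about 220 g: reddish-brown wheel 72 mm across, 30 mm high, with an aluminium hub 36 mm across and 24 mm tall on top (54 mm in all), bore 20 mm right through. Origin at the centre of its underside, z up along the bore. Grip it by the hub.
- drum1: Fresh loose abrasive flap drum (one of 2 or 3 alike; None if absent), about 220 g: reddish-brown wheel 72 mm across, 30 mm high, with an aluminium hub 36 mm across and 24 mm tall on top (54 mm in all), bore 20 mm right through. Origin at the centre of its underside, z up along the bore. Grip it by the hub.
- drum2: Fresh loose abrasive flap drum (one of 2 or 3 alike; None if absent), about 220 g: reddish-brown wheel 72 mm across, 30 mm high, with an aluminium hub 36 mm across and 24 mm tall on top (54 mm in all), bore 20 mm right through. Origin at the centre of its underside, z up along the bore. Grip it by the hub.
- worn0: Worn loose drum on the far spindle (seat0) at the start (1 or 2 worn drums are present; None if absent), about 150 g: dark brown wheel only 52 mm across, 30 mm high, with the same aluminium hub 36 mm across and 24 mm tall on top (54 mm in all), bore 20 mm. Origin at the centre of its underside, z up along the bore.
- worn1: Worn loose drum on the left spindle (seat1) at the start (1 or 2 worn drums are present; None if absent), about 150 g: dark brown wheel only 52 mm across, 30 mm high, with the same aluminium hub 36 mm across and 24 mm tall on top (54 mm in all), bore 20 mm. Origin at the centre of its underside, z up along the bore.
- tray: Fixed grey open scrap tray, 100 mm (x) by 160 mm (y), 35 mm high, walls 4 mm thick, floor 4 mm. Origin on the bench under its middle. Room for two worn drums side by side along y.
- mallet: Bystander: standing turned wooden mallet, 235 mm tall, 88 mm across: leave alone. Origin at the centre of its underside.
- stone: Bystander: dark wooden box, 60 x 160 x 30 mm, with an oilstone (a slab 4 mm thick) on it: leave alone. Origin at the centre of its underside.
- offcut: Bystander: plywood offcut 50 x 110 x 20 mm lying flat: leave alone. Origin at the centre of its underside.
- chisel: Bystander: hand tool with a handle, 190 mm long, lying flat: leave alone. Origin at the centre of its underside.
- glue: Bystander: white glue bottle, 56 mm across, 150 mm tall: leave alone. Origin at the centre of its underside.
- pots: Bystander: white cup, 72 mm across, 80 mm tall: leave alone. Origin at the centre of its underside.

How it is judged:
On the way, in this order (a step that is already met when the one before it is completed fails the run):
1. every worn drum is in the tray and every fresh drum is fully down on a spindle (x of worn0 in the frame of tray between -0.046 and 0.046 m and y of worn0 in the frame of tray between -0.076 and 0.076 m and height (world z) of each of worn0, worn1 below 0.03 m and x of worn1 in the frame of tray between -0.046 and 0.046 m and y of worn1 in the frame of tray between -0.076 and 0.076 m and ((horizontal distance between drum0 and seat0 below 0.006 m and z of drum0 in the frame of seat0 between -0.005 and 0.005 m and angle between drum0's own z axis and vertical below 0.08 rad) or (horizontal distance between drum0 and seat1 below 0.006 m and z of drum0 in the frame of seat1 between -0.005 and 0.005 m and angle between drum0's own z axis and vertical below 0.08 rad) or (horizontal distance between drum0 and seat2 below 0.006 m and z of drum0 in the frame of seat2 between -0.005 and 0.005 m and angle between drum0's own z axis and vertical below 0.08 rad)) and ((horizontal distance between drum1 and seat0 below 0.006 m and z of drum1 in the frame of seat0 between -0.005 and 0.005 m and angle between drum1's own z axis and vertical below 0.08 rad) or (horizontal distance between drum1 and seat1 below 0.006 m and z of drum1 in the frame of seat1 between -0.005 and 0.005 m and angle between drum1's own z axis and vertical below 0.08 rad) or (horizontal distance between drum1 and seat2 below 0.006 m and z of drum1 in the frame of seat2 between -0.005 and 0.005 m and angle between drum1's own z axis and vertical below 0.08 rad)) and ((horizontal distance between drum2 and seat0 below 0.006 m and z of drum2 in the frame of seat0 between -0.005 and 0.005 m and angle between drum2's own z axis and vertical below 0.08 rad) or (horizontal distance between drum2 and seat1 below 0.006 m and z of drum2 in the frame of seat1 between -0.005 and 0.005 m and angle between drum2's own z axis and vertical below 0.08 rad) or (horizontal distance between drum2 and seat2 below 0.006 m and z of drum2 in the frame of seat2 between -0.005 and 0.005 m and angle between drum2's own z axis and vertical below 0.08 rad))), for 0.2 s.
2. both pins of the spanner are in holes of the ring, which is not yet turned (z of each of pin_a, pin_b in the frame of ring_top below -0.007 m and horizontal distance between spanner and ring_top below 0.007 m and value of joint ring below 0.9 rad), for 0.1 s.
3. the ring has been turned clockwise to its stop with both pins engaged (value of joint ring above 4.25 rad and z of each of pin_a, pin_b in the frame of ring_top below -0.007 m and horizontal distance between spanner and ring_top below 0.007 m), for 0.1 s.
At the end, for the whole second after the job is handed in: Worn drums lie in the tray; fresh drums sit on spindles (6 mm of the axis, 5 mm of the seat, upright); the ring is at its stop (joint above 4.25); the spanner lies in both notches of its rest, fork to +x, pins down (15 mm along, 7 mm across, 5 mm in height); all at rest (all of step 1 and value of joint ring above 4.25 rad and x of spanner_grip in the frame of rest between -0.015 and 0.015 m and y of spanner_grip in the frame of rest between -0.007 and 0.007 m and z of spanner_grip in the frame of rest between 0.036 and 0.046 m and x of spanner in the frame of rest above 0.09 m and angle between the x axis of spanner and the x axis of rest, either way round below 0.15 rad and angle between spanner's own z axis and vertical below 0.1 rad and linear speed of each of spanner, drum0, drum1, drum2, worn0, worn1 below 0.02 m/s); the robot touches nothing.
It fails at once if a bystander (mallet, oilstone box, offcut, hand tool, glue bottle, cup) is moved by more than 4 cm (distance of any of mallet, stone, offcut, chisel, glue, pots from where it was at the start of the episode above 0.04 m).
It fails at once if the fingers touch the ring (more than 3 N) (contact force between the fingers and ring above 3 N).
Of drum0, drum1, drum2 only 2 to 3 are there at a start; the rules pass over those that are not, and their reading is None.
Of worn0, worn1 only 1 to 2 are there at a start; the rules pass over those that are not, and their reading is None.
At some moment in a run one of drum0, drum1, drum2 may be knocked a few centimetres aside while the robot is not near it.
Once in a run the grip may slacken for a moment while it holds something.
It also fails if it takes over 208 s, if anything falls off the work surface, if the arm or the gripper's body presses on something with over 40 N, if the wrist force passes 120 N, or if a joint passes its speed limit or range.

## Working session

There is one attempt and no reset: what is moved stays moved. The work goes in short steps, Python scripts to look and compute and a tool call to move; the robot and the scene stay as the last step left them, time stands still between calls to the robot, and variables do not carry over. Pictures are saved under pics/ and viewed, at most 14 in all, crops included, and the job is handed in when it is done.

Besides the shell and the picture viewer there is one more tool, called after "Request:" by a JSON object that holds its "name" and its "arguments", one argument or row to a line. jog_arm: Moves the arm, as the interface text tells. Its arguments: {"type":"object","properties":{"commands":{"type":"array","items":{"type":"object","properties":{"translation":{"type":"array","items":{"type":"number"}},"angular":{"type":"array","items":{"type":"number"}},"claw":{"type":"number"}}}}},"required":["commands"]}

```bash
mkdir -p pics; cat > h.py <<'E'
import numpy as np, cv2
from rig import arm
def grab(n,fn=None):
    c=arm.calibration(n); im=arm.grab_frame(n)
    if fn: cv2.imwrite('pics/'+fn,im[:,:,::-1])
    return im,c
def ray(c,u,v):
    E=np.array(c['extrinsics']); f=192/np.tan(np.radians(c['fovy'])/2)
    d=np.array([(u-c['cx'])/f,-(v-c['cy'])/f,-1.]); return E[:3,3],E[:3,:3]@d
def onz(c,u,v,z):
    o,d=ray(c,u,v); return o+d*(z-o[2])/d[2]
def proj(c,p):
    E=np.array(c['extrinsics']); f=192/np.tan(np.radians(c['fovy'])/2)
    q=E[:3,:3].T@(np.array(p)-E[:3,3]); return np.array([c['cx']-f*q[0]/q[2],c['cy']+f*q[1]/q[2]])
E
python3 - <<'E'
from h import *
for n in('top','side','wrist'):
    im,c=grab(n,n+'0.png'); print(n,{k:(np.round(v,3).tolist()) for k,v in c.items() if not isinstance(v,str)},c.keys())
s=arm.observe(); print(s)
E
```

```text
top {'fovy': 48.827, 'cx': 254.122, 'cy': 189.471, 'extrinsics': [[0.064, 0.974, -0.218, 0.307], [-0.998, 0.062, -0.018, 0.003], [-0.004, 0.219, 0.976, 1.27], [0.0, 0.0, 0.0, 1.0]]} dict_keys(['fovy', 'cx', 'cy', 'extrinsics'])
side {'fovy': 42.984, 'cx': 259.358, 'cy': 192.898, 'extrinsics': [[0.941, 0.19, -0.282, 0.112], [-0.34, 0.513, -0.788, -1.245], [-0.005, 0.837, 0.547, 0.929], [0.0, 0.0, 0.0, 1.0]]} dict_keys(['fovy', 'cx', 'cy', 'extrinsics'])
wrist {'fovy': 63.759, 'cx': 258.44, 'cy': 185.904, 'extrinsics': [[0.4, 0.871, 0.283, 0.292], [-0.916, 0.381, 0.122, -0.472], [-0.002, -0.309, 0.951, 0.373], [0.0, 0.0, 0.0, 1.0]]} dict_keys(['fovy', 'cx', 'cy', 'extrinsics'])
{'clock': 0.15, 'joint_positions': array([-1.26309785e+00,  8.78168196e-02,  1.37191190e+00,  2.65186365e-06,
        1.68359318e+00, -1.03107479e-01]), 'dq': array([ 0.00114605, -0.00055011, -0.00438734, -0.0006655 ,  0.0002928 ,
       -0.00053962]), 'joint_efforts': array([ 3.46859742e-03, -3.52370417e+01, -3.13681197e+01, -4.98714473e-05,
        8.03465926e-03,  1.23605855e-05]), 'tool_pos': array([ 0.21952905, -0.50391146,  0.24938828]), 'eef_rot': array([ 9.78978475e-01,  2.03961755e-01, -8.69820229e-05, -8.60236680e-04]), 'force': array([-0.69312108, -0.44658251,  0.61211085]), 'wrist_torque': array([ 0.01919406, -0.00769497, -0.0753681 ]), 'gripper_force': 0.0, 'width': 0.08563533503571784}
```

View pics/top0.png

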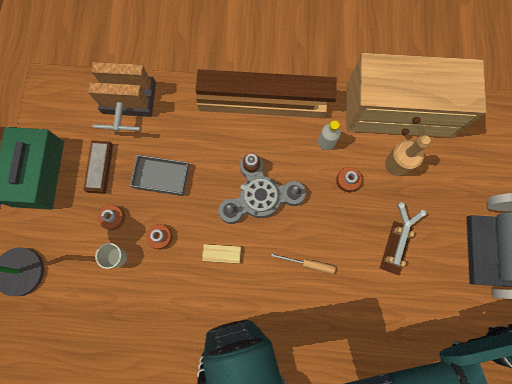

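View pics/side0.png

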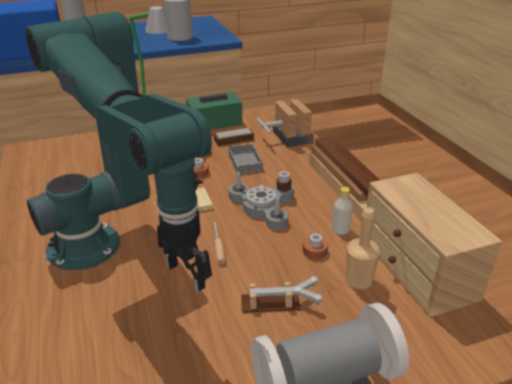

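Top view: three fresh drums at (349,179), (111,217) and (158,236), one worn drum on the far spindle (252,160), head at (262,196), rest at (398,245) and tray at (160,176). The side view agrees.

```bash
python3 - <<'E'
from h import *
im=cv2.imread('pics/top0.png'); c=arm.calibration('top')
for n,(u,v,z) in dict(dA=(349,178,.054),dB=(111,216,.054),dC=(157,236,.054),head=(261,195,.054),s0=(251,158,.094),s1=(231,209,.04),s2=(293,192,.04),t1=(232,207,.1),tray=(160,175,.035),mallet=(405,157,0),glue=(330,138,.1),cup=(111,256,.08),rest0=(405,235,.045),chis=(305,263,0)).items(): print(n,onz(c,u,v,z).round(3))
hsv=cv2.cvtColor(im,cv2.COLOR_BGR2HSV)
m=((hsv[...,0]<8)|(hsv[...,0]>174))&(hsv[...,1]>110)&(hsv[...,2]>60)
nn,l,st,ce=cv2.connectedComponentsWithStats(m.astype(np.uint8))
for i in range(1,nn):
    if st[i,4]>60: print(st[i],ce[i],onz(c,*(st[i,:2]+(st[i,2:4]-1)/2),.025).round(3))
a=cv2.resize(im[140:232,200:320],None,fx=5,fy=5,interpolation=2)
b=cv2.resize(im[195:280,375:432],None,fx=3.5,fy=3.5,interpolation=2)
o=np.zeros((460,800,3),np.uint8);o[:,:600]=a;o[:b.shape[0],600:600+b.shape[1]]=b
cv2.imwrite('pics/c1.png',o)
E
```

```text
dA [ 0.631 -0.253  0.054]
dB [0.474 0.436 0.054]
dC [0.424 0.296 0.054]
head [0.564 0.004 0.054]
s0 [0.663 0.04  0.094]
s1 [0.519 0.09  0.04 ]
s2 [ 0.582 -0.09   0.04 ]
t1 [0.514 0.083 0.1  ]
tray [0.61  0.312 0.035]
mallet [ 0.725 -0.438  0.   ]
glue [ 0.736 -0.186  0.1  ]
cup [0.358 0.411 0.08 ]
rest0 [ 0.474 -0.419  0.045]
chis [ 0.378 -0.138  0.   ]
```

View pics/c1.png

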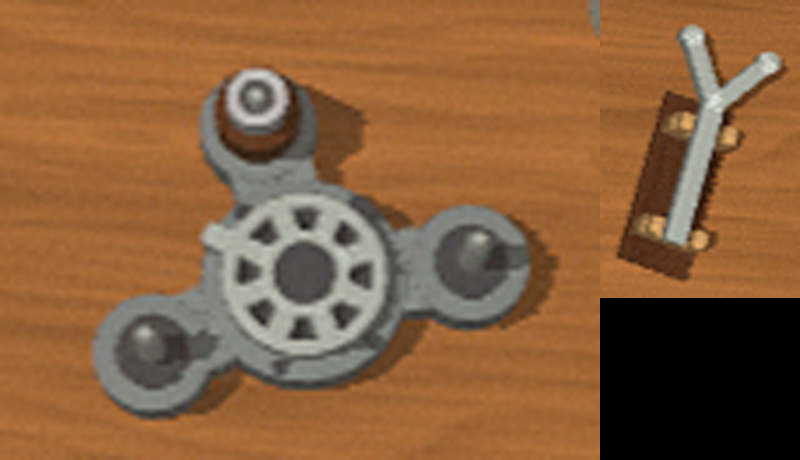

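Crop: one worn drum on the far spindle; stop block at about 69° puts the head yaw near 20°. Ring holes are visible; the spanner lies in the rest with its fork up and right.

```bash
cat >> h.py <<'E'
from scipy.spatial.transform import Rotation as Ro
def go(x,y,z,yaw,cur=None):
    """tool-frame shift (mm) and turn (deg) from measured (or given x,y,z,yaw) pose to target, tool down"""
    if cur is None:
        s=arm.observe(); p=s['tool_pos']; R=Ro.from_quat(s['eef_rot'])
    else: p=np.array(cur[:3]); R=down(cur[3])
    t=R.inv().apply(np.array([x,y,z])-p)*1000; a=(R.inv()*down(yaw)).as_rotvec(degrees=True)
    print('T',t.round(1).tolist(),'A',a.round(1).tolist(),'rows',np.ceil(max(np.linalg.norm(t)/62.5,np.linalg.norm(a)/10.7)))
def down(yaw): return Ro.from_euler('z',yaw,degrees=True)*Ro.from_euler('x',180,degrees=True)
def st():
    s=arm.observe(); R=Ro.from_quat(s['eef_rot']).as_matrix()
    print('t%.2f'%s['clock'],s['tool_pos'].round(4),'yaw%.1f'%np.degrees(np.arctan2(R[1,0],R[0,0])),'tilt',R[:2,2].round(3),'F',s['force'].round(1),'w%.4f g%.1f'%(s['width'],s['gripper_force']))
E
python3 -c "
from h import *
st();go(.565,.005,.28,20)"
```

```text
t0.15 [ 0.2195 -0.5039  0.2494] yaw23.5 tilt [-0.001  0.002] F [-0.7 -0.4  0.6] w0.0856 g0.0
T [520.0, -328.7, -30.0] A [-0.1, -0.0, 3.5] rows 10.0
```

Request:
{"name": "jog_arm", "arguments": {
  "commands": [
    {"translation": [520, -329, -30], "angular": [0, 0, 3.5], "claw": 1},
    {"translation": [520, -329, -30], "angular": [0, 0, 3.5], "claw": 1},
    {"translation": [520, -329, -30], "angular": [0, 0, 3.5], "claw": 1},
    {"translation": [520, -329, -30], "angular": [0, 0, 3.5], "claw": 1},
    {"translation": [520, -329, -30], "angular": [0, 0, 3.5], "claw": 1},
    {"translation": [520, -329, -30], "angular": [0, 0, 3.5], "claw": 1},
    {"translation": [520, -329, -30], "angular": [0, 0, 3.5], "claw": 1},
    {"translation": [520, -329, -30], "angular": [0, 0, 3.5], "claw": 1},
    {"translation": [520, -329, -30], "angular": [0, 0, 3.5], "claw": 1},
    {"translation": [520, -329, -30], "angular": [0, 0, 3.5], "claw": 1}
  ]
}}

```text
clock: 1.4
tool_pos: [0.5658, 0.0072, 0.28]
eef_rot: [0.985, 0.174, -0.0, 0.0]
force: [-0.5, -0.9, 1.0]
width: 0.0854
gripper_force: 0.0
```

Request:
{"name": "jog_arm", "arguments": {
  "commands": [
    {"translation": [0, 0, 0], "angular": [0, 0, 0], "claw": 1},
    {"translation": [0, 0, 0], "angular": [0, 0, 0], "claw": 1}
  ]
}}

```text
clock: 1.65
tool_pos: [0.5647, 0.0049, 0.2797]
eef_rot: [0.985, 0.174, -0.001, 0.0]
force: [0.2, -0.2, 0.3]
width: 0.0853
gripper_force: 0.0
```

```bash
python3 - <<'E'
from h import *
st(); im,c=grab('wrist','w1.png'); print(c['extrinsics'])
for p in [(.564,.004,.054),(.663,.04,.094)]: print(proj(c,p))
E
```

```text
t1.65 [0.5647 0.0049 0.2797] yaw20.1 tilt [-0.001 -0.001] F [ 0.2 -0.2  0.3] w0.0853 g0.0
[[ 3.43873078e-01  8.92715221e-01  2.91223009e-01  6.38970574e-01]
 [-9.39016072e-01  3.26801480e-01  1.07002849e-01  3.27422076e-02]
 [ 3.50961433e-04 -3.10258485e-01  9.50652170e-01  4.03604143e-01]
 [ 0.00000000e+00  0.00000000e+00  0.00000000e+00  1.00000000e+00]]
[259.37855429 158.12587392]
[259.88263912  56.75367353]
```

View pics/w1.png

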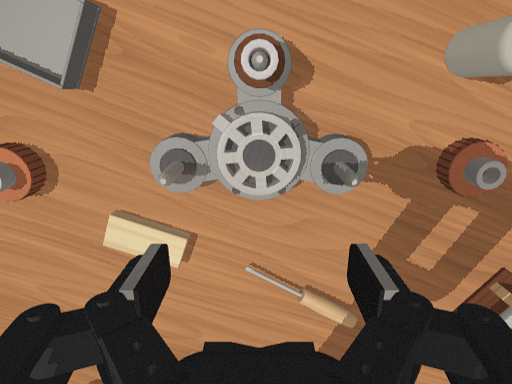

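Wrist view: worn hub (260,58), ring centre (258,155), spindle tips near (167,184) and (353,183). I'll take sub-pixel measurements next.

```bash
python3 - <<'E'
from h import *
im=cv2.imread('pics/w1.png')
o=np.zeros((600,800,3),np.uint8)
a=cv2.resize(im[20:210,145:375],None,fx=3.1,fy=3.1,interpolation=2); o[:a.shape[0],:a.shape[1]]=a
cv2.imwrite('pics/c2.png',o)
E
```

```text
(no output)
```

View pics/c2.png

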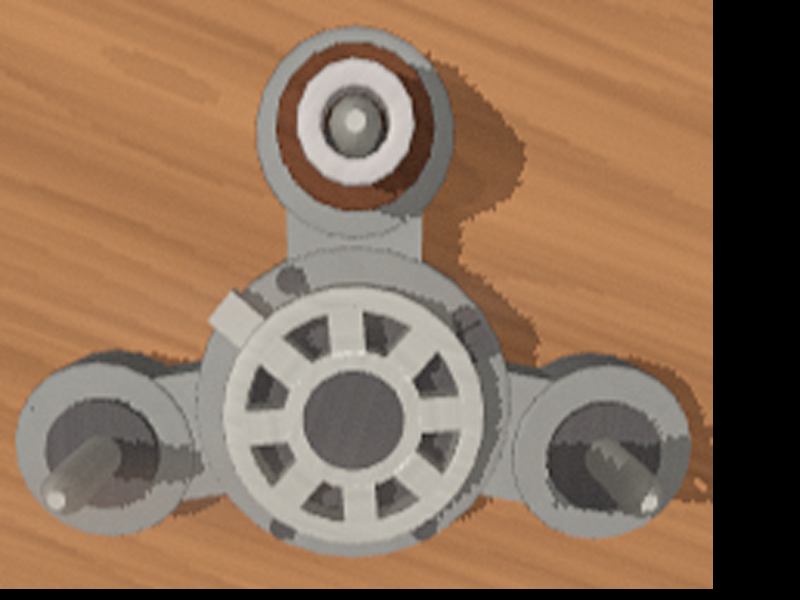

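Crop: the lug is dark at (467,335) and the hole phase is about -18° relative to the head, so q is about 0.31.

```bash
python3 - <<'E'
from h import *
from scipy.optimize import least_squares
c=arm.calibration('wrist')
obs=[(353.5,416,.054,0,0),(355.5,121.5,.094,.1,0),(355,121,.1,.1,0),(56,499,.0995,.1,100),(650,501,.0995,.1,-100),(102,454,.04,.1,100),(603,457,.04,.1,-100)]
W=[];uv=[]
for u,v,z,r,a in obs:
    uv.append(((u+.5)/3.1-.5+145,(v+.5)/3.1-.5+20)); p=onz(c,*uv[-1],z); W.append(p); print(p.round(4))
def f(q):
    return np.concatenate([[q[0]+r*np.cos(q[2]+np.radians(a))-p[0],q[1]+r*np.sin(q[2]+np.radians(a))-p[1]] for (u,v,z,r,a),p in zip(obs,W)])
s=least_squares(f,[.564,.004,.35]); print(s.x,np.degrees(s.x[2]),(s.fun*1000).round(1))
for a in(0,100,-100): print((s.x[:2]+.1*np.array([np.cos(s.x[2]+np.radians(a)),np.sin(s.x[2]+np.radians(a))])).round(4))
go(.6595,.0375,.15,20)
E
```

```text
[0.5683 0.0059 0.054 ]
[0.6611 0.0392 0.094 ]
[0.6608 0.0392 0.1   ]
[0.5172 0.0926 0.0995]
[ 0.5843 -0.0933  0.0995]
[0.5175 0.0922 0.04  ]
[ 0.5837 -0.0927  0.04  ]
[0.5671621  0.00555639 0.34464924] 19.746946869348122 [-1.2 -0.3  0.2  0.2  0.5  0.1  0.3 -0.2 -0.2  0.3 -0.   0.2  0.4 -0.3]
[0.6613 0.0393]
[0.5175 0.0924]
[ 0.5841 -0.093 ]
T [100.7, 1.2, 129.9] A [0.0, 0.1, -0.0] rows 3.0
```

Request:
{"name": "jog_arm", "arguments": {
  "commands": [
    {"translation": [102, 1, 60], "angular": [0, 0, 0], "claw": 0.6},
    {"translation": [102, 1, 100], "angular": [0, 0, 0], "claw": 0.6},
    {"translation": [102, 1, 130], "angular": [0, 0, 0], "claw": 0.6},
    {"translation": [102, 1, 160], "angular": [0, 0, 0], "claw": 0.6},
    {"translation": [102, 1, 187], "angular": [0, 0, 0], "claw": 0.6},
    {"translation": [102, 1, 187], "angular": [0, 0, 0], "claw": 0.6},
    {"translation": [102, 1, 187], "angular": [0, 0, 0], "claw": -1},
    {"translation": [102, 1, 187], "angular": [0, 0, 0], "claw": -1},
    {"translation": [102, 1, 187], "angular": [0, 0, 0], "claw": -1},
    {"translation": [102, 1, 187], "angular": [0, 0, 0], "claw": -1}
  ]
}}

```text
clock: 2.95
tool_pos: [0.6624, 0.0388, 0.0962]
eef_rot: [0.985, 0.174, 0.002, 0.001]
force: [-1.2, -0.3, 6.8]
width: 0.0334
gripper_force: 59.9
```

Request:
{"name": "jog_arm", "arguments": {
  "commands": [
    {"translation": [0, 0, 0], "angular": [0, 0, 0], "claw": -1},
    {"translation": [0, 0, 0], "angular": [0, 0, 0], "claw": -1},
    {"translation": [0, 0, -40], "angular": [0, 0, 0], "claw": -1},
    {"translation": [0, 0, -80], "angular": [0, 0, 0], "claw": -1},
    {"translation": [0, 0, -110], "angular": [0, 0, 0], "claw": -1},
    {"translation": [0, 0, -110], "angular": [0, 0, 0], "claw": -1}
  ]
}}

```text
clock: 3.7
tool_pos: [0.6627, 0.0391, 0.207]
eef_rot: [0.985, 0.174, 0.004, 0.001]
force: [0.4, 0.1, -0.9]
width: 0.0335
gripper_force: 61.5
```

```bash
python3 - <<'E'
from h import *
st(); im,c=grab('wrist','w2.png'); go(.61,.312,.205,20)
im,c=grab('top','top1.png')
# tray walls
hsv=cv2.cvtColor(im,cv2.COLOR_RGB2HSV); sub=im[140:210,115:205].astype(int)
m=(np.ptp(sub,axis=2)<25).astype(np.uint8); n,l,s,ce=cv2.connectedComponentsWithStats(m)
i=1+s[1:,4].argmax(); cs,_=cv2.findContours((l==i).astype(np.uint8),0,1); r=cv2.minAreaRect(cs[0]); print(r)
print([onz(c,u+115,v+140,.035).round(3) for u,v in cv2.boxPoints(r)],onz(c,r[0][0]+115,r[0][1]+140,.03))
E
```

```text
t3.70 [0.6627 0.0391 0.207 ] yaw20.0 tilt [ 0.007 -0.   ] F [ 0.4  0.1 -0.9] w0.0335 g61.5
T [45.1, -274.0, -1.1] A [0.1, -0.1, 0.0] rows 5.0
((44.462432861328125, 34.99421691894531), (55.1967658996582, 33.75669479370117), 8.746162414550781)
[array([0.566, 0.399, 0.035]), array([0.671, 0.397, 0.035]), array([0.655, 0.228, 0.035]), array([0.55 , 0.233, 0.035])] [0.61104813 0.31505701 0.03      ]
```

Request:
{"name": "jog_arm", "arguments": {
  "commands": [
    {"translation": [45, -275, 0], "angular": [0, 0, 0], "claw": -1},
    {"translation": [45, -275, 0], "angular": [0, 0, 0], "claw": -1},
    {"translation": [45, -275, 0], "angular": [0, 0, 0], "claw": -1},
    {"translation": [45, -275, 0], "angular": [0, 0, 0], "claw": -1},
    {"translation": [45, -275, 0], "angular": [0, 0, 0], "claw": -1},
    {"translation": [45, -275, 0], "angular": [0, 0, 0], "claw": -1},
    {"translation": [45, -275, 50], "angular": [0, 0, 0], "claw": -1},
    {"translation": [45, -275, 100], "angular": [0, 0, 0], "claw": -1},
    {"translation": [45, -275, 130], "angular": [0, 0, 0], "claw": -1},
    {"translation": [45, -275, 143], "angular": [0, 0, 0], "claw": -1}
  ]
}}

```text
clock: 5.05
tool_pos: [0.6069, 0.3105, 0.0599]
eef_rot: [0.985, 0.173, -0.004, 0.001]
force: [-15.7, -6.4, 35.2]
width: 0.0334
gripper_force: 58.2
```

Request:
{"name": "jog_arm", "arguments": {
  "commands": [
    {"translation": [0, 0, 0], "angular": [0, 0, 0], "claw": -1},
    {"translation": [0, 0, 0], "angular": [0, 0, 0], "claw": 0.5},
    {"translation": [0, 0, 0], "angular": [0, 0, 0], "claw": 0.5},
    {"translation": [0, 0, -50], "angular": [0, 0, 0], "claw": 0.5},
    {"translation": [0, 0, -110], "angular": [0, 0, 0], "claw": 1},
    {"translation": [0, 0, -150], "angular": [0, 0, 0], "claw": 1},
    {"translation": [0, 0, -150], "angular": [0, 0, 0], "claw": 1}
  ]
}}

```text
clock: 5.92
tool_pos: [0.6113, 0.3135, 0.2168]
eef_rot: [0.985, 0.174, 0.006, -0.001]
force: [-0.9, -0.3, 0.2]
width: 0.085
gripper_force: 0.0
```

```bash
python3 - <<'E'
from h import *
st(); im,c=grab('wrist','w3.png'); print(proj(c,(.424,.296,.054)),proj(c,(.61,.312,.06)),proj(c,(.474,.436,.054)))
go(.435,.36,.23,20)
E
```

```text
t5.92 [0.6113 0.3135 0.2168] yaw20.0 tilt [0.011 0.004] F [-0.9 -0.3  0.2] w0.0850 g0.0
[216.96724689 328.15360382] [260.08871784 177.46093551] [104.33085553 254.07255036]
T [-148.4, -104.1, -17.7] A [-0.0, -0.3, 0.0] rows 3.0
```

View pics/w3.png

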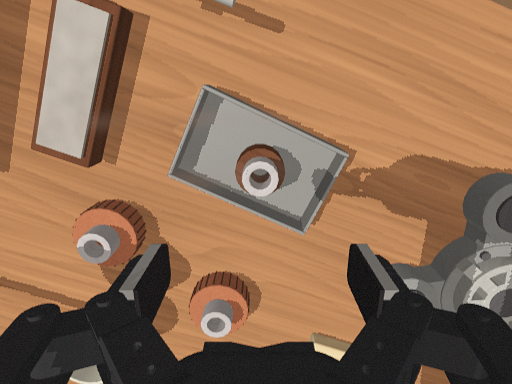

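The worn drum is upright in the tray at (262,177). Drum C's hub top is at (217,323) and drum B's at (96,246).

```bash
python3 - <<'E'
from h import *
c=arm.calibration('wrist'); C=onz(c,217,323,.054); B=onz(c,96,246,.054); print(C,B)
go(C[0],C[1],.13,20); go(C[0],C[1],.056,20)
E
```

```text
[0.43113698 0.29771547 0.054     ] [0.48066749 0.44403666 0.054     ]
T [-174.0, -46.9, 82.2] A [-0.0, -0.3, 0.0] rows 4.0
T [-174.4, -46.9, 156.2] A [-0.0, -0.3, 0.0] rows 4.0
```

Request:
{"name": "jog_arm", "arguments": {
  "commands": [
    {"translation": [-174, -47, 20], "angular": [0, -0.3, 0], "claw": 1},
    {"translation": [-174, -47, 30], "angular": [0, -0.3, 0], "claw": 1},
    {"translation": [-174, -47, 30], "angular": [0, -0.3, 0], "claw": 1},
    {"translation": [-174, -47, 72], "angular": [0, -0.3, 0], "claw": 1},
    {"translation": [-174, -47, 72], "angular": [0, -0.3, 0], "claw": 1},
    {"translation": [-174, -47, 72], "angular": [0, -0.3, 0], "claw": 1}
  ]
}}

```text
clock: 6.72
tool_pos: [0.4301, 0.2973, 0.1382]
eef_rot: [0.985, 0.174, -0.003, 0.001]
force: [0.1, -0.2, 0.7]
width: 0.0856
gripper_force: 0.0
```

```bash
cat >> h.py <<'E'
def hub(im,c,p,z=.054,r=25):
    """bright hub-top annulus near predicted p -> world centre; min enclosing ellipse of bright grey blob"""
    u,v=proj(c,p); s=im.astype(int); m=((np.ptp(s,axis=2)<22)&(s.mean(2)>150)).astype(np.uint8)
    yy,xx=np.mgrid[:384,:512]; m[(xx-u)**2+(yy-v)**2>(r*2)**2]=0
    cs,_=cv2.findContours(m,0,cv2.CHAIN_APPROX_NONE); k=max(cs,key=cv2.contourArea); e=cv2.fitEllipse(cv2.convexHull(k))
    return e, onz(c,*e[0],z)
E
python3 - <<'E'
from h import *
st(); im,c=grab('wrist','w4.png'); e,p=hub(im,c,(.431,.298,.054)); print(e,p); go(p[0],p[1],.055,20)
E
```

```text
t6.72 [0.4301 0.2973 0.1382] yaw20.0 tilt [-0.006 -0.002] F [ 0.1 -0.2  0.7] w0.0856 g0.0
((254.6964569091797, 200.57090759277344), (42.95756912231445, 46.43754959106445), 66.16938018798828) [0.42890542 0.30028179 0.054     ]
T [-0.5, -3.2, 84.1] A [-0.0, 0.2, 0.0] rows 2.0
```

View pics/w4.png

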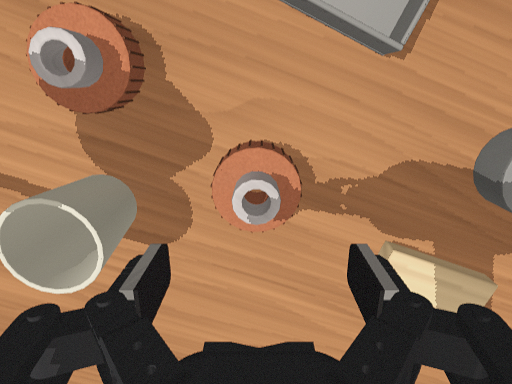

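Drum C's hub is at (256,201), centred between the jaws.

Request:
{"name": "jog_arm", "arguments": {
  "commands": [
    {"translation": [-1, -2.5, 35], "angular": [0, 0, 0], "claw": 0.6},
    {"translation": [-1, -2.5, 65], "angular": [0, 0, 0], "claw": 0.6},
    {"translation": [-1, -2.5, 81], "angular": [0, 0, 0], "claw": 0.6},
    {"translation": [-1, -2.5, 81], "angular": [0, 0, 0], "claw": 0.6},
    {"translation": [-1, -2.5, 81], "angular": [0, 0, 0], "claw": -1},
    {"translation": [-1, -2.5, 81], "angular": [0, 0, 0], "claw": -1},
    {"translation": [-1, -2.5, 81], "angular": [0, 0, 0], "claw": -1},
    {"translation": [-1, -2.5, 81], "angular": [0, 0, 0], "claw": -1},
    {"translation": [-1, -2.5, 81], "angular": [0, 0, 0], "claw": -1},
    {"translation": [-1, -2.5, 81], "angular": [0, 0, 0], "claw": -1}
  ]
}}

```text
clock: 8.02
tool_pos: [0.4288, 0.2997, 0.0595]
eef_rot: [0.985, 0.174, -0.0, 0.0]
force: [-0.3, -0.8, 6.9]
width: 0.0332
gripper_force: 59.4
```

Request:
{"name": "jog_arm", "arguments": {
  "commands": [
    {"translation": [0, 0, -60], "angular": [0, 0, 0], "claw": -1},
    {"translation": [0, 0, -120], "angular": [0, 0, 0], "claw": -1},
    {"translation": [0, 0, -120], "angular": [0, 0, 0], "claw": -1},
    {"translation": [0, 0, -120], "angular": [0, 0, 0], "claw": -1}
  ]
}}

```text
clock: 8.52
tool_pos: [0.4274, 0.2992, 0.1764]
eef_rot: [0.985, 0.174, -0.003, 0.001]
force: [0.1, -0.1, -3.3]
width: 0.0329
gripper_force: 61.1
```

```bash
python3 - <<'E'
from h import *
st(); im,c=grab('wrist','w5.png'); print(proj(c,arm.observe()['tool_pos'])); go(.5175,.0924,.18,20)
E
```

```text
t8.53 [0.4274 0.2992 0.1764] yaw20.0 tilt [-0.006 -0.003] F [ 0.1 -0.1 -3.3] w0.0329 g61.1
[259.90300961 265.69011393]
T [14.4, 225.0, -4.9] A [0.0, 0.5, 0.0] rows 4.0
```

View pics/w5.png

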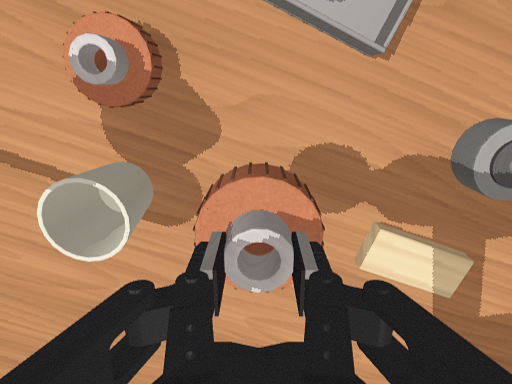

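```bash
python3 - <<'E'
from h import *
im=cv2.imread('pics/w5.png'); c=arm.calibration('wrist')
s=arm.observe(); R=Ro.from_quat(s['eef_rot'])
for v in (257,261): print(R.inv().apply(onz(c,259,v,s['tool_pos'][2]-.005)-s['tool_pos'])*1000)
g=im[200:300,215:305]; cv2.imwrite('pics/c3.png',cv2.resize(g,None,fx=6,fy=6,interpolation=2))
E
```

```text
[ 1.76936644 -0.30123851  4.98354015]
[-0.41166883 -0.29793624  5.00387534]
```

View pics/c3.png

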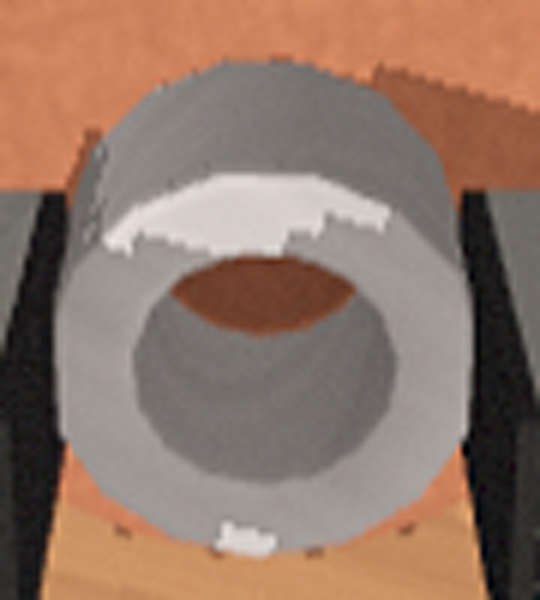

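Crop: the hub top is centred on the TCP, with an offset under 0.5 mm.

Request:
{"name": "jog_arm", "arguments": {
  "commands": [
    {"translation": [14.4, 225, -13], "angular": [0, 0.4, 0], "claw": -1},
    {"translation": [14.4, 225, -13], "angular": [0, 0.4, 0], "claw": -1},
    {"translation": [14.4, 225, -13], "angular": [0, 0.4, 0], "claw": -1},
    {"translation": [14.4, 225, -13], "angular": [0, 0.4, 0], "claw": -1},
    {"translation": [14.4, 225, -13], "angular": [0, 0.4, 0], "claw": -1},
    {"translation": [14.4, 225, -13], "angular": [0, 0.4, 0], "claw": -1},
    {"translation": [14.4, 225, -13], "angular": [0, 0.4, 0], "claw": -1}
  ]
}}

```text
clock: 9.45
tool_pos: [0.5178, 0.0941, 0.1891]
eef_rot: [0.985, 0.175, -0.0, -0.0]
force: [-0.3, -0.0, -2.0]
width: 0.0331
gripper_force: 61.3
```

```bash
python3 - <<'E'
from h import *
st(); go(.5175,.0924,.1,20)
E
```

```text
t9.45 [0.5178 0.0941 0.1891] yaw20.1 tilt [-0.001  0.001] F [-0.3 -0.  -2. ] w0.0331 g61.3
T [-0.9, 1.6, 89.1] A [-0.1, 0.0, 0.1] rows 2.0
```

Request:
{"name": "jog_arm", "arguments": {
  "commands": [
    {"translation": [0, 0, 0], "angular": [0, 0, 0], "claw": -1},
    {"translation": [0, 0, 10], "angular": [0, 0, 0], "claw": -1},
    {"translation": [0, 0, 20], "angular": [0, 0, 0], "claw": -1},
    {"translation": [0, 0, 25], "angular": [0, 0, 0], "claw": -1}
  ]
}}

```text
clock: 9.95
tool_pos: [0.518, 0.0931, 0.1637]
eef_rot: [0.985, 0.174, -0.0, -0.0]
force: [-0.0, -1.2, -2.0]
width: 0.0333
gripper_force: 61.3
```

```bash
python3 - <<'E'
from h import *
st(); go(.5175,.0924,.1,20)
E
```

```text
t9.95 [0.518  0.0931 0.1637] yaw20.0 tilt [-0.001  0.   ] F [-0.  -1.2 -2. ] w0.0333 g61.3
T [-0.7, 0.5, 63.7] A [-0.0, 0.0, 0.0] rows 2.0
```

Request:
{"name": "jog_arm", "arguments": {
  "commands": [
    {"translation": [-0.5, 0.3, 15], "angular": [0, 0, 0], "claw": -1},
    {"translation": [-0.5, 0.3, 30], "angular": [0, 0, 0], "claw": -1},
    {"translation": [-0.5, 0.3, 45], "angular": [0, 0, 0], "claw": -1},
    {"translation": [-0.5, 0.3, 55], "angular": [0, 0, 0], "claw": -1},
    {"translation": [-0.5, 0.3, 60], "angular": [0, 0, 0], "claw": -1},
    {"translation": [-0.5, 0.3, 63], "angular": [0, 0, 0], "claw": -1},
    {"translation": [-0.5, 0.3, 63], "angular": [0, 0, 0], "claw": -1}
  ]
}}

```text
clock: 10.82
tool_pos: [0.5187, 0.0926, 0.1024]
eef_rot: [0.985, 0.174, 0.001, -0.0]
force: [0.7, 0.1, -2.8]
width: 0.0332
gripper_force: 61.3
```

Request:
{"name": "jog_arm", "arguments": {
  "commands": [
    {"translation": [0, 0, 0], "angular": [0, 0, 0], "claw": 0.3},
    {"translation": [0, 0, 0], "angular": [0, 0, 0], "claw": 0.5},
    {"translation": [0, 0, 0], "angular": [0, 0, 0], "claw": 0.5},
    {"translation": [0, 0, -50], "angular": [0, 0, 0], "claw": 0.5},
    {"translation": [0, 0, -100], "angular": [0, 0, 0], "claw": 1},
    {"translation": [0, 0, -130], "angular": [0, 0, 0], "claw": 1},
    {"translation": [0, 0, -130], "angular": [0, 0, 0], "claw": 1}
  ]
}}

```text
clock: 11.7
tool_pos: [0.5199, 0.0927, 0.2361]
eef_rot: [0.985, 0.174, 0.005, 0.0]
force: [0.1, -0.6, -0.3]
width: 0.0856
gripper_force: 0.0
```

```bash
python3 - <<'E'
from h import *
st(); im,c=grab('wrist','w6.png'); e,p=hub(im,c,(.5175,.0924,.094),.094); print(e,p)
im,c=grab('top','top2.png'); print([ (hub(im,c,q,r=7)) for q in ((.6305,-.2525,.054),(.4777,.4400,.054))])
go(.476,.438,.16,20)
E
```

```text
t11.70 [0.5199 0.0927 0.2361] yaw20.0 tilt [0.009 0.001] F [ 0.1 -0.6 -0.3] w0.0856 g0.0
((257.6264343261719, 180.7195281982422), (36.458003997802734, 37.90576171875), 100.36357879638672) [0.51862984 0.09318224 0.094     ]
[(((351.1430358886719, 176.42416381835938), (10.750520706176758, 11.266772270202637), 104.24578094482422), array([ 0.636634  , -0.25917452,  0.054     ])), (((107.05652618408203, 212.99293518066406), (6.185552597045898, 10.275276184082031), 75.19027709960938), array([0.48172411, 0.44869049, 0.054     ]))]
T [78.8, -339.0, 71.8] A [-0.0, -0.1, 0.0] rows 6.0
```

Request:
{"name": "jog_arm", "arguments": {
  "commands": [
    {"translation": [80, -342, 0], "angular": [0, 0, 0], "claw": 1},
    {"translation": [80, -342, 0], "angular": [0, 0, 0], "claw": 1},
    {"translation": [80, -342, 0], "angular": [0, 0, 0], "claw": 1},
    {"translation": [80, -342, 0], "angular": [0, 0, 0], "claw": 1},
    {"translation": [80, -342, 20], "angular": [0, 0, 0], "claw": 1},
    {"translation": [80, -342, 50], "angular": [0, 0, 0], "claw": 1},
    {"translation": [80, -342, 95], "angular": [0, 0, 0], "claw": 1},
    {"translation": [80, -342, 95], "angular": [0, 0, 0], "claw": 1},
    {"translation": [80, -342, 95], "angular": [0, 0, 0], "claw": 1}
  ]
}}

```text
clock: 12.92
tool_pos: [0.4768, 0.4409, 0.1377]
eef_rot: [0.985, 0.174, 0.001, -0.0]
force: [0.1, 0.5, 1.0]
width: 0.0854
gripper_force: 0.0
```

```bash
python3 - <<'E'
from h import *
st(); im,c=grab('wrist','w7.png'); e,p=hub(im,c,(.479,.442,.054)); print(e,p); go(p[0],p[1],.058,20)
E
```

```text
t12.93 [0.4768 0.4409 0.1377] yaw20.0 tilt [0.002 0.   ] F [0.1 0.5 1. ] w0.0854 g0.0
((249.66236877441406, 195.6005096435547), (40.98442459106445, 47.060791015625), 102.0400390625) [0.47868693 0.44889752 0.054     ]
T [3.4, -6.6, 81.4] A [-0.0, -0.3, -0.0] rows 2.0
```

View pics/w7.png

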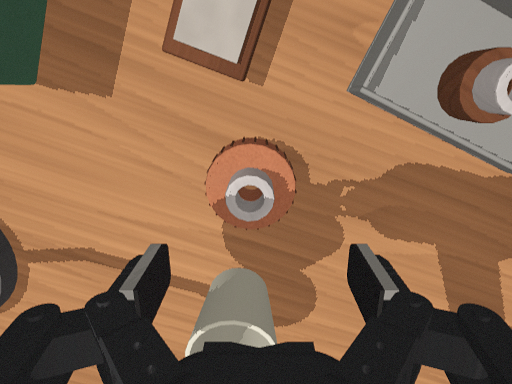

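Drum B's hub is at (250,195); the cup sits below it at (235,310), clear of the fingers.

Request:
{"name": "jog_arm", "arguments": {
  "commands": [
    {"translation": [3, -6.3, 35], "angular": [0, 0, 0], "claw": 0.6},
    {"translation": [3, -6.3, 65], "angular": [0, 0, 0], "claw": 0.6},
    {"translation": [3, -6.3, 80], "angular": [0, 0, 0], "claw": 0.6},
    {"translation": [3, -6.3, 80], "angular": [0, 0, 0], "claw": 0.6},
    {"translation": [3, -6.3, 80], "angular": [0, 0, 0], "claw": -1},
    {"translation": [3, -6.3, 80], "angular": [0, 0, 0], "claw": -1},
    {"translation": [3, -6.3, 80], "angular": [0, 0, 0], "claw": -1},
    {"translation": [3, -6.3, 80], "angular": [0, 0, 0], "claw": -1},
    {"translation": [3, -6.3, 80], "angular": [0, 0, 0], "claw": -1},
    {"translation": [3, -6.3, 80], "angular": [0, 0, 0], "claw": -1}
  ]
}}

```text
clock: 14.22
tool_pos: [0.4784, 0.4489, 0.0601]
eef_rot: [0.985, 0.174, 0.003, -0.001]
force: [0.5, -1.1, 6.2]
width: 0.0335
gripper_force: 59.1
```

Request:
{"name": "jog_arm", "arguments": {
  "commands": [
    {"translation": [0, 0, -60], "angular": [0, 0, 0], "claw": -1},
    {"translation": [0, 0, -120], "angular": [0, 0, 0], "claw": -1},
    {"translation": [0, 0, -135], "angular": [0, 0, 0], "claw": -1},
    {"translation": [0, 0, -135], "angular": [0, 0, 0], "claw": -1}
  ]
}}

```text
clock: 14.72
tool_pos: [0.4772, 0.4485, 0.1932]
eef_rot: [0.985, 0.174, 0.002, -0.001]
force: [-0.9, -0.7, -3.4]
width: 0.0338
gripper_force: 60.6
```

```bash
cat >> h.py <<'E'
def held(im,c,dz=-.005):
    """hub top of held drum: grey blob rows/cols between pads; print offset in tool frame from inner bore darkness via ellipse of hub side silhouette bottom"""
    s=arm.observe(); R=Ro.from_quat(s['eef_rot']); u,v=proj(c,s['tool_pos'])
    col=im[int(v)-20:int(v)+60,int(u)-6:int(u)+6].astype(int); 
    grey=(np.ptp(col,axis=2)<25).mean(1)>.5
    b=int(v)-20+np.max(np.nonzero(grey)[0]); 
    p=onz(c,u,b+.5,s['tool_pos'][2]+dz); print('hub back edge row',b,'tool offset mm (x should be -18):',(R.inv().apply(p-s['tool_pos'])*1000).round(1))
E
python3 - <<'E'
from h import *
st(); im,c=grab('wrist','w8.png'); held(im,c); held(cv2.imread('pics/w5.png')[:,:,::-1],c)
go(.5841,-.093,.19,20)
E
```

```text
t14.72 [0.4772 0.4485 0.1932] yaw20.0 tilt [0.003 0.002] F [-0.9 -0.7 -3.4] w0.0338 g60.6
hub back edge row 323 tool offset mm (x should be -18): [-38.2   0.1   5. ]
hub back edge row 291 tool offset mm (x should be -18): [-18.5   0.1   5. ]
T [-84.2, 545.0, 1.1] A [0.0, 0.0, 0.0] rows 9.0
```

Request:
{"name": "jog_arm", "arguments": {
  "commands": [
    {"translation": [-84, 545, 0], "angular": [0, 0, 0], "claw": -1},
    {"translation": [-84, 545, 0], "angular": [0, 0, 0], "claw": -1},
    {"translation": [-84, 545, 0], "angular": [0, 0, 0], "claw": -1},
    {"translation": [-84, 545, 0], "angular": [0, 0, 0], "claw": -1},
    {"translation": [-84, 545, 0], "angular": [0, 0, 0], "claw": -1},
    {"translation": [-84, 545, 0], "angular": [0, 0, 0], "claw": -1},
    {"translation": [-84, 545, 0], "angular": [0, 0, 0], "claw": -1},
    {"translation": [-84, 545, 0], "angular": [0, 0, 0], "claw": -1},
    {"translation": [-84, 545, 0], "angular": [0, 0, 0], "claw": -1},
    {"translation": [-84, 545, 0], "angular": [0, 0, 0], "claw": -1}
  ]
}}

```text
clock: 16.02
tool_pos: [0.5834, -0.0962, 0.1876]
eef_rot: [0.985, 0.171, -0.003, -0.001]
force: [-0.4, -0.1, -3.0]
width: 0.0338
gripper_force: 60.8
```

Request:
{"name": "jog_arm", "arguments": {
  "commands": [
    {"translation": [0, 0, 0], "angular": [0, 0, 0], "claw": -1},
    {"translation": [0, 0, 0], "angular": [0, 0, 0], "claw": -1}
  ]
}}

```text
clock: 16.27
tool_pos: [0.5842, -0.0911, 0.1907]
eef_rot: [0.985, 0.175, -0.0, -0.001]
force: [0.6, 0.0, -1.4]
width: 0.034
gripper_force: 60.9
```

```bash
python3 - <<'E'
from h import *
st(); im,c=grab('wrist','w9.png'); held(im,c)
go(.5841,-.093,.165,20);go(.5841,-.093,.1005,20)
E
```

```text
t16.27 [ 0.5842 -0.0911  0.1907] yaw20.1 tilt [-0.001  0.002] F [ 0.6  0.  -1.4] w0.0340 g60.9
hub back edge row 292 tool offset mm (x should be -18): [-18.    0.1   5. ]
T [-0.9, 1.7, 26.3] A [-0.1, -0.0, 0.1] rows 1.0
T [-0.9, 1.8, 90.8] A [-0.1, -0.0, 0.1] rows 2.0
```

Request:
{"name": "jog_arm", "arguments": {
  "commands": [
    {"translation": [0, 0, 5], "angular": [0, 0, 0], "claw": -1},
    {"translation": [0, 0, 15], "angular": [0, 0, 0], "claw": -1},
    {"translation": [0, 0, 25], "angular": [0, 0, 0], "claw": -1},
    {"translation": [0, 0, 25], "angular": [0, 0, 0], "claw": -1}
  ]
}}

```text
clock: 16.82
tool_pos: [0.5839, -0.0923, 0.1653]
eef_rot: [0.985, 0.174, -0.001, -0.001]
force: [-0.5, -0.5, -2.9]
width: 0.0336
gripper_force: 60.8
```

```bash
python3 - <<'E'
from h import *
st(); go(.5841,-.093,.102,20)
E
```

```text
t16.82 [ 0.5839 -0.0923  0.1653] yaw20.0 tilt [-0.002  0.001] F [-0.5 -0.5 -2.9] w0.0336 g60.8
T [-0.0, 0.9, 63.3] A [-0.1, 0.1, 0.0] rows 2.0
```

Request:
{"name": "jog_arm", "arguments": {
  "commands": [
    {"translation": [0, 0.4, 15], "angular": [0, 0, 0], "claw": -1},
    {"translation": [0, 0.4, 30], "angular": [0, 0, 0], "claw": -1},
    {"translation": [0, 0.4, 45], "angular": [0, 0, 0], "claw": -1},
    {"translation": [0, 0.4, 55], "angular": [0, 0, 0], "claw": -1},
    {"translation": [0, 0.4, 60], "angular": [0, 0, 0], "claw": -1},
    {"translation": [0, 0.4, 63], "angular": [0, 0, 0], "claw": -1},
    {"translation": [0, 0.4, 63], "angular": [0, 0, 0], "claw": -1}
  ]
}}

```text
clock: 17.7
tool_pos: [0.5853, -0.093, 0.1045]
eef_rot: [0.985, 0.174, 0.001, -0.0]
force: [0.7, -0.3, -1.8]
width: 0.0338
gripper_force: 60.9
```

Request:
{"name": "jog_arm", "arguments": {
  "commands": [
    {"translation": [0, 0, 0], "angular": [0, 0, 0], "claw": 0.3},
    {"translation": [0, 0, 0], "angular": [0, 0, 0], "claw": 0.5},
    {"translation": [0, 0, 0], "angular": [0, 0, 0], "claw": 0.5},
    {"translation": [0, 0, -50], "angular": [0, 0, 0], "claw": 0.5},
    {"translation": [0, 0, -100], "angular": [0, 0, 0], "claw": 1},
    {"translation": [0, 0, -130], "angular": [0, 0, 0], "claw": 1},
    {"translation": [0, 0, -130], "angular": [0, 0, 0], "claw": 1}
  ]
}}

```text
clock: 18.58
tool_pos: [0.5864, -0.0934, 0.2386]
eef_rot: [0.985, 0.174, 0.005, 0.002]
force: [0.4, 0.3, -0.1]
width: 0.0855
gripper_force: 0.0
```

```bash
python3 - <<'E'
from h import *
st(); im,c=grab('wrist','w10.png'); e,p=hub(im,c,(.5841,-.093,.094),.094); print(e,p)
print(proj(c,(.634,-.256,.054))); print(hub(im,c,(.634,-.256,.054)))
E
```

```text
t18.57 [ 0.5864 -0.0934  0.2386] yaw20.0 tilt [ 0.01  -0.002] F [ 0.4  0.3 -0.1] w0.0855 g0.0
((256.8305358886719, 180.96533203125), (36.03284454345703, 37.90474319458008), 96.46002197265625) [ 0.58401753 -0.09286426  0.094     ]
[419.87576651 178.15745764]Traceback (most recent call last):
  File "<stdin>", line 3, in <module>
  File "h.py", line 31, in hub
    cs,_=cv2.findContours(m,0,cv2.CHAIN_APPROX_NONE); k=max(cs,key=cv2.contourArea); e=cv2.fitEllipse(cv2.convexHull(k))
                                                        ~~~^^^^^^^^^^^^^^^^^^^^^^^^
ValueError: max() iterable argument is empty
```

```bash
python3 - <<'E'
from h import *
im,c=grab('top','top3.png'); w=cv2.imread('pics/w10.png')
o=np.zeros((384,800,3),np.uint8); o[:,:512]=w; o[:280,512:792]=cv2.resize(im[130:230,280:380,::-1],(280,280),interpolation=2); cv2.imwrite('pics/c4.png',o)
E
```

```text
(no output)
```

View pics/c4.png

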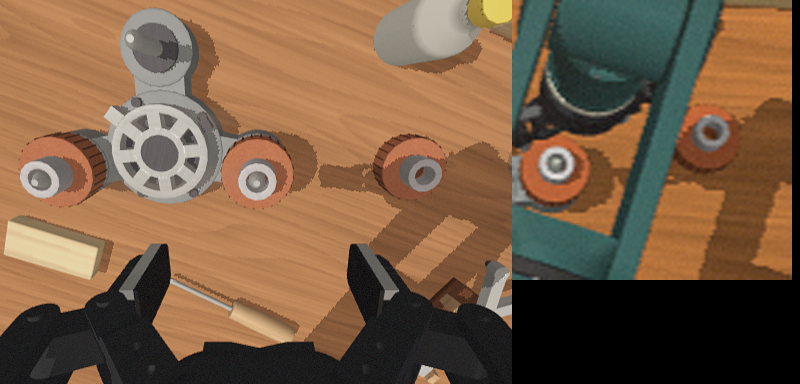

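Both drums are seated. Drum A's hub top is at (425,174), in shadow.

```bash
python3 - <<'E'
from h import *
c=arm.calibration('wrist'); p=onz(c,425,174,.054); print(p); go(p[0],p[1],.138,20)
E
```

```text
[ 0.63691086 -0.25447166  0.054     ]
T [-6.4, 169.7, 95.7] A [-0.0, -0.1, 0.0] rows 4.0
```

Request:
{"name": "jog_arm", "arguments": {
  "commands": [
    {"translation": [-6.4, 170, 0], "angular": [0, 0, 0], "claw": 1},
    {"translation": [-6.4, 170, 0], "angular": [0, 0, 0], "claw": 1},
    {"translation": [-6.4, 170, 20], "angular": [0, 0, 0], "claw": 1},
    {"translation": [-6.4, 170, 60], "angular": [0, 0, 0], "claw": 1},
    {"translation": [-6.4, 170, 95], "angular": [0, 0, 0], "claw": 1},
    {"translation": [-6.4, 170, 95], "angular": [0, 0, 0], "claw": 1},
    {"translation": [-6.4, 170, 95], "angular": [0, 0, 0], "claw": 1}
  ]
}}

```text
clock: 19.55
tool_pos: [0.6374, -0.2547, 0.1394]
eef_rot: [0.985, 0.174, 0.001, -0.0]
force: [-0.2, -0.8, 1.2]
width: 0.0854
gripper_force: 0.0
```

```bash
python3 - <<'E'
from h import *
st(); im,c=grab('wrist','w11.png')
s=im.astype(int); m=((np.ptp(s,axis=2)<25)&(s.mean(2)>60)).astype(np.uint8); m[:110]=0;m[260:]=0;m[:,:175]=0;m[:,345:]=0
n,l,stt,ce=cv2.connectedComponentsWithStats(m)
for i in range(1,n):
    if stt[i,4]>100: print(stt[i],ce[i])
red=((s[...,0]-s[...,2]>40)&(s[...,0]-s[...,1]>35)).astype(np.uint8)
cv2.imwrite('pics/c5.png',cv2.resize(im[120:270,180:340,::-1],None,fx=3,fy=3,interpolation=2))
E
```

```text
t19.55 [ 0.6374 -0.2547  0.1394] yaw20.0 tilt [0.002 0.001] F [-0.2 -0.8  1.2] w0.0854 g0.0
[ 242  171   48   52 1697] [265.40188568 197.40659988]
```

View pics/c5.png

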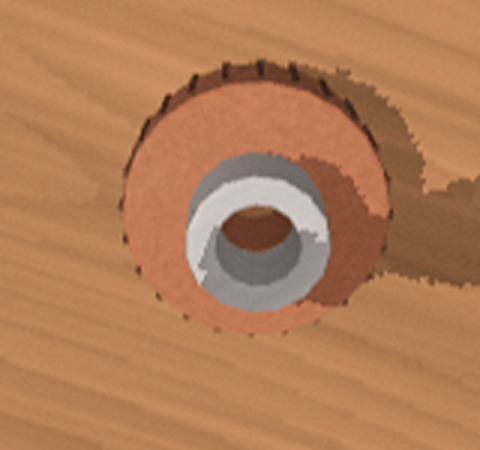

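Hub top centre is at about (266,201).

```bash
python3 - <<'E'
from h import *
c=arm.calibration('wrist'); p=onz(c,265.8,201,.054); print(p); go(p[0],p[1],.057,20)
E
```

```text
[ 0.63911124 -0.2598947   0.054     ]
T [-0.9, 4.8, 83.9] A [0.1, -0.2, 0.1] rows 2.0
```

Request:
{"name": "jog_arm", "arguments": {
  "commands": [
    {"translation": [-0.8, 5, 35], "angular": [0, 0, 0], "claw": 0.6},
    {"translation": [-0.8, 5, 65], "angular": [0, 0, 0], "claw": 0.6},
    {"translation": [-0.8, 5, 80], "angular": [0, 0, 0], "claw": 0.6},
    {"translation": [-0.8, 5, 80], "angular": [0, 0, 0], "claw": 0.6},
    {"translation": [-0.8, 5, 80], "angular": [0, 0, 0], "claw": -1},
    {"translation": [-0.8, 5, 80], "angular": [0, 0, 0], "claw": -1},
    {"translation": [-0.8, 5, 80], "angular": [0, 0, 0], "claw": -1},
    {"translation": [-0.8, 5, 80], "angular": [0, 0, 0], "claw": -1},
    {"translation": [-0.8, 5, 80], "angular": [0, 0, 0], "claw": -1},
    {"translation": [-0.8, 5, 80], "angular": [0, 0, 0], "claw": -1}
  ]
}}

```text
clock: 20.85
tool_pos: [0.6395, -0.2601, 0.0621]
eef_rot: [0.985, 0.174, 0.003, 0.001]
force: [-0.5, 0.8, 5.0]
width: 0.0336
gripper_force: 59.1
```

Request:
{"name": "jog_arm", "arguments": {
  "commands": [
    {"translation": [0, 0, -60], "angular": [0, 0, 0], "claw": -1},
    {"translation": [0, 0, -120], "angular": [0, 0, 0], "claw": -1},
    {"translation": [0, 0, -132], "angular": [0, 0, 0], "claw": -1},
    {"translation": [0, 0, -132], "angular": [0, 0, 0], "claw": -1}
  ]
}}

```text
clock: 21.35
tool_pos: [0.6383, -0.26, 0.1918]
eef_rot: [0.985, 0.174, 0.001, 0.0]
force: [0.4, -0.0, -2.4]
width: 0.0333
gripper_force: 60.5
```

```bash
python3 - <<'E'
from h import *
st(); im,c=grab('wrist','w12.png'); held(im,c)
go(.6613,.0393,.192,20)
E
```

```text
t21.35 [ 0.6383 -0.26    0.1918] yaw20.0 tilt [ 0.003 -0.   ] F [ 0.4 -0.  -2.4] w0.0333 g60.5
hub back edge row 287 tool offset mm (x should be -18): [-16.5   0.    5. ]
T [124.8, -272.6, -2.3] A [-0.1, 0.0, 0.0] rows 5.0
```

Request:
{"name": "jog_arm", "arguments": {
  "commands": [
    {"translation": [125, -272.6, -3], "angular": [0, 0, 0], "claw": -1},
    {"translation": [125, -272.6, -3], "angular": [0, 0, 0], "claw": -1},
    {"translation": [125, -272.6, -3], "angular": [0, 0, 0], "claw": -1},
    {"translation": [125, -272.6, -3], "angular": [0, 0, 0], "claw": -1},
    {"translation": [125, -272.6, -3], "angular": [0, 0, 0], "claw": -1},
    {"translation": [125, -272.6, -3], "angular": [0, 0, 0], "claw": -1},
    {"translation": [125, -272.6, -3], "angular": [0, 0, 0], "claw": -1},
    {"translation": [125, -272.6, 7], "angular": [0, 0, 0], "claw": -1},
    {"translation": [125, -272.6, 17], "angular": [0, 0, 0], "claw": -1},
    {"translation": [125, -272.6, 22], "angular": [0, 0, 0], "claw": -1}
  ]
}}

```text
clock: 22.65
tool_pos: [0.6615, 0.0381, 0.1675]
eef_rot: [0.985, 0.173, -0.0, -0.0]
force: [0.1, 0.9, -2.2]
width: 0.0334
gripper_force: 60.7
```

```bash
python3 - <<'E'
from h import *
im,c=grab('wrist','w13.png');st(); held(im,c); go(.6613,.0393,.104,20)
E
```

```text
t22.70 [0.6614 0.0383 0.1672] yaw20.0 tilt [-0.002  0.001] F [-0.3  0.3 -4.7] w0.0335 g60.7
hub back edge row 324 tool offset mm (x should be -18): [-38.    0.1   5. ]
T [0.3, -0.9, 63.2] A [-0.1, 0.1, -0.0] rows 2.0
```

Request:
{"name": "jog_arm", "arguments": {
  "commands": [
    {"translation": [0.3, -0.4, 15], "angular": [0, 0, 0], "claw": -1},
    {"translation": [0.3, -0.4, 30], "angular": [0, 0, 0], "claw": -1},
    {"translation": [0.3, -0.4, 45], "angular": [0, 0, 0], "claw": -1},
    {"translation": [0.3, -0.4, 55], "angular": [0, 0, 0], "claw": -1},
    {"translation": [0.3, -0.4, 60], "angular": [0, 0, 0], "claw": -1},
    {"translation": [0.3, -0.4, 62], "angular": [0, 0, 0], "claw": -1},
    {"translation": [0.3, -0.4, 62], "angular": [0, 0, 0], "claw": -1}
  ]
}}

```text
clock: 23.58
tool_pos: [0.6627, 0.0396, 0.1079]
eef_rot: [0.985, 0.174, 0.001, -0.0]
force: [-0.1, -0.8, -2.1]
width: 0.0332
gripper_force: 60.7
```

Request:
{"name": "jog_arm", "arguments": {
  "commands": [
    {"translation": [0, 0, 0], "angular": [0, 0, 0], "claw": 0.3},
    {"translation": [0, 0, 0], "angular": [0, 0, 0], "claw": 0.5},
    {"translation": [0, 0, 0], "angular": [0, 0, 0], "claw": 0.5},
    {"translation": [0, 0, -50], "angular": [0, 0, 0], "claw": 0.5},
    {"translation": [-20, 0, -110], "angular": [0, 0, 0], "claw": 1},
    {"translation": [-50, 0, -150], "angular": [0, 0, 0], "claw": 1},
    {"translation": [-80, 0, -165], "angular": [0, 0, 0], "claw": 1},
    {"translation": [-80, 0, -165], "angular": [0, 0, 0], "claw": 1},
    {"translation": [-80, 0, -165], "angular": [0, 0, 0], "claw": 1}
  ]
}}

```text
clock: 24.7
tool_pos: [0.5871, 0.0122, 0.2718]
eef_rot: [0.985, 0.174, 0.001, -0.0]
force: [0.1, -0.1, -0.3]
width: 0.0854
gripper_force: 0.0
```

```bash
python3 - <<'E'
from h import *
st(); im,c=grab('wrist','w14.png')
for q in((.6613,.0393,.094),(.5175,.0924,.094),(.5841,-.093,.094)):
    try:
        e,p=hub(im,c,q,.094); print(np.round(e[0],1),np.round(e[1],1),p,proj(c,q))
    except Exception as x: print(x)
a=cv2.resize(im[:230,100:420,::-1],None,fx=2.5,fy=2.5,interpolation=2); cv2.imwrite('pics/c6.png',a)
E
```

```text
t24.70 [0.5871 0.0122 0.2718] yaw20.0 tilt [0.001 0.001] F [ 0.1 -0.1 -0.3] w0.0854 g0.0
[258.8  85.1] [36.8 38.9] [0.66215529 0.03988309 0.094     ] [259.09123411  86.25375799]
[164.1 202.3] [29.5 33.5] [0.51872718 0.09289835 0.094     ] [164.21324077 203.48241173]
[351.  208.5] [21.6 31.4] [ 0.57956771 -0.09372703  0.094     ] [352.25235432 204.49368385]
```

View pics/c6.png

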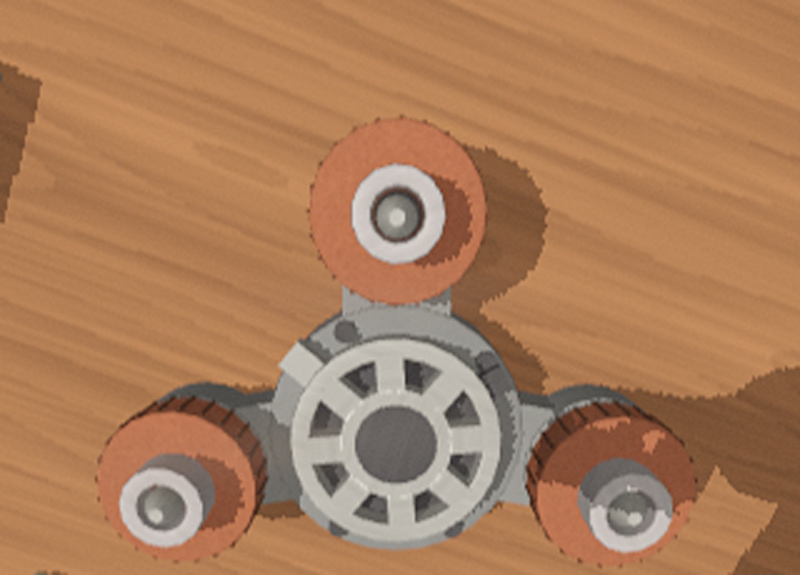

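All three drums are fully down on their spindles; the ring centre is at (258.4,177) in w14. Next: hole phase and rest pose.

```bash
python3 - <<'E'
from h import *
im=cv2.imread('pics/w14.png'); c=arm.calibration('wrist'); g=im.mean(2).astype(np.float32)
C=onz(c,258.4,177,.054); print('ringC',C)
th=np.radians(np.arange(0,360,.5))
for ctr in((.5672,.0056),C[:2]):
  for r in (.030,.033,.036):
    P=np.array([proj(c,(ctr[0]+r*np.cos(t),ctr[1]+r*np.sin(t),.054)) for t in th]).astype(np.float32)
    v=cv2.remap(g,P[None,:,0],P[None,:,1],1)[0]; h=(v<135).astype(float) 
    z=(np.exp(-8j*th)*h).sum(); print(r,'holes at',np.degrees(-np.angle(z)/8)%45,abs(z)/h.sum())
# rest/spanner from top view
t=cv2.imread('pics/top0.png'); ct=arm.calibration('top'); s=t[190:280,375:435].astype(int)
m=((np.ptp(s,axis=2)<30)&(s.mean(2)>115)).astype(np.uint8)
n,l,stt,ce=cv2.connectedComponentsWithStats(m); i=1+stt[1:,4].argmax(); print(stt[i])
ys,xs=np.nonzero(l==i); pts=np.array([onz(ct,x+375,y+190,.048)[:2] for x,y in zip(xs,ys)])
print('extent',pts.min(0),pts.max(0)); hd=pts[pts[:,0]<.50]; 
vx,vy,x0,y0=cv2.fitLine(hd.astype(np.float32),1,0,.01,.01).ravel(); print('line',np.degrees(np.arctan2(vy,vx)),x0,y0,hd.min(0))
go(.45,-.425,.27,70)
E
```

```text
ringC [0.56744095 0.00588352 0.054     ]
0.03 holes at 1.9668386404702938 0.6873192463852491
0.033 holes at 1.9996923842896956 0.6388888891847029
0.036 holes at 1.904828373537475 0.5820733708384611
0.03 holes at 1.903844221575515 0.6923104323568245
0.033 holes at 1.938416610227844 0.6355225132120067
0.036 holes at 1.9672343047393634 0.5807808604625819
[ 18  12  34  63 489]
extent [ 0.38904146 -0.48004439] [ 0.56984926 -0.38284496]
line -17.533249 0.43716705 -0.4040569 [ 0.38904146 -0.42984713]
T [-278.8, 363.8, 0.6] A [-0.0, -0.0, -50.0] rows 8.0
```

```bash
python3 - <<'E'
from h import *
go(.44,-.405,.22,-17.5)
E
```

```text
T [-281.3, 341.6, 50.6] A [-0.1, -0.0, 37.5] rows 8.0
```

Request:
{"name": "jog_arm", "arguments": {
  "commands": [
    {"translation": [-281, 342, 0], "angular": [0, 0, 37.5], "claw": 1},
    {"translation": [-281, 342, 0], "angular": [0, 0, 37.5], "claw": 1},
    {"translation": [-281, 342, 0], "angular": [0, 0, 37.5], "claw": 1},
    {"translation": [-281, 342, 0], "angular": [0, 0, 37.5], "claw": 1},
    {"translation": [-281, 342, 20], "angular": [0, 0, 37.5], "claw": 1},
    {"translation": [-281, 342, 30], "angular": [0, 0, 37.5], "claw": 1},
    {"translation": [-281, 342, 50], "angular": [0, 0, 37.5], "claw": 1},
    {"translation": [-281, 342, 50], "angular": [0, 0, 37.5], "claw": 1},
    {"translation": [-281, 342, 50], "angular": [0, 0, 37.5], "claw": 1},
    {"translation": [-281, 342, 50], "angular": [0, 0, 37.5], "claw": 1}
  ]
}}

```text
clock: 26.0
tool_pos: [0.4415, -0.4043, 0.2224]
eef_rot: [0.989, -0.151, 0.001, -0.0]
force: [-0.5, 0.0, 0.2]
width: 0.0855
gripper_force: 0.0
```

```bash
python3 - <<'E'
from h import *
st(); im,c=grab('wrist','w15.png')
s=im.astype(int); m=((np.ptp(s,axis=2)<30)&(s.mean(2)>120)).astype(np.uint8); m[:,:190]=0; m[:,330:]=0
n,l,stt,ce=cv2.connectedComponentsWithStats(m)
for i in range(1,n):
    if stt[i,4]>150: print(stt[i],ce[i])
for r in range(100,300,20):
    x=np.nonzero(m[r])[0]
    if len(x): a,b=x.min(),x.max(); print(r,a,b,onz(c,(a+b)/2,r,.048).round(4))
print(proj(c,(.44,-.405,.048)))
cv2.imwrite('pics/w15b.png',cv2.resize(im[:,:,::-1],None,fx=1.5,fy=1.5,interpolation=2))
E
```

```text
t26.00 [ 0.4415 -0.4043  0.2224] yaw-17.4 tilt [0.003 0.001] F [-0.5  0.   0.2] w0.0855 g0.0
[ 213   29   95  188 4506] [260.48712827 105.65468265]
100 252 269 [ 0.5046 -0.4254  0.048 ]
120 252 269 [ 0.4871 -0.4199  0.048 ]
140 252 269 [ 0.4689 -0.4143  0.048 ]
160 253 269 [ 0.4498 -0.4089  0.048 ]
180 253 270 [ 0.4299 -0.4033  0.048 ]
200 254 270 [ 0.4091 -0.3975  0.048 ]
[260.1257226  170.26218855]
```

View pics/w15b.png

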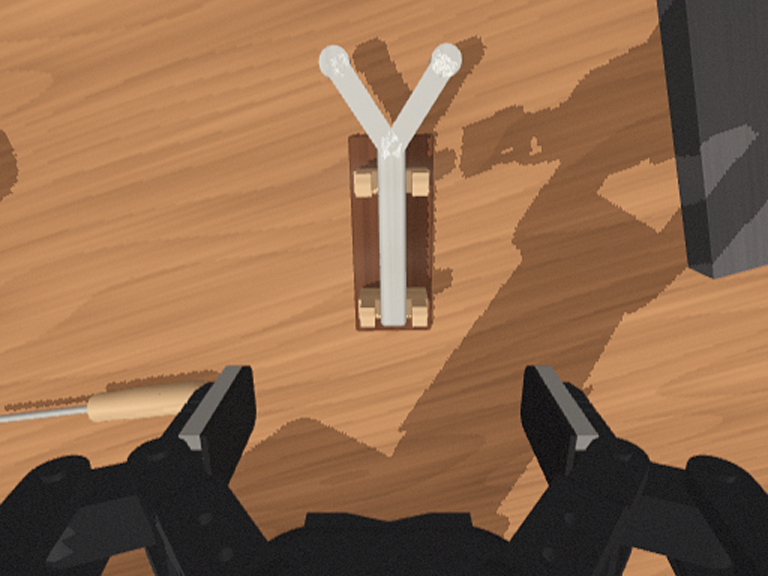

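Spanner: fork knobs at (222,41) and (297,41) in frame pixels, handle end at row 217, lying in both notches.

```bash
python3 - <<'E'
from h import *
c=arm.calibration('wrist')
a=onz(c,222,40.7,.048);b=onz(c,297.3,40.7,.048);o=(a+b)/2;e=onz(c,262,216.7,.048)
d=(o-e)[:2];L=np.linalg.norm(d);d/=L; print(a,b,np.linalg.norm(a-b),o,e,'L',L,'yaw',np.degrees(np.arctan2(d[1],d[0])), np.degrees(np.arctan2(*(a-b)[[1,0]]))-90)
g1=o[:2]-.115*d; g2=e[:2]+.055*d; print(g1,g2); g=(g1+g2)/2; yaw=np.degrees(np.arctan2(d[1],d[0]))
go(g[0],g[1],.042,yaw)
E
```

```text
[ 0.56320068 -0.40778824  0.048     ] [ 0.54342577 -0.47136512  0.048     ] 0.06658127350336145 [ 0.55331323 -0.43957668  0.048     ] [ 0.39126903 -0.39199593  0.048     ] L 0.16888531223840375 yaw -16.363729855899603 -17.277746390625055
[ 0.44297159 -0.40717726] [ 0.44404112 -0.4074913 ]
T [2.2, 2.5, 180.9] A [-0.0, -0.2, -1.0] rows 3.0
```

Request:
{"name": "jog_arm", "arguments": {
  "commands": [
    {"translation": [2.2, 2.5, 60], "angular": [0, 0, -0.8], "claw": 0.2},
    {"translation": [2.2, 2.5, 110], "angular": [0, 0, -0.8], "claw": 0.2},
    {"translation": [2.2, 2.5, 150], "angular": [0, 0, -0.8], "claw": 0.2},
    {"translation": [2.2, 2.5, 172], "angular": [0, 0, -0.8], "claw": 0.2},
    {"translation": [2.2, 2.5, 180], "angular": [0, 0, -0.8], "claw": 0.2},
    {"translation": [2.2, 2.5, 180], "angular": [0, 0, -0.8], "claw": 0.2},
    {"translation": [2.2, 2.5, 180], "angular": [0, 0, -0.8], "claw": -1},
    {"translation": [2.2, 2.5, 180], "angular": [0, 0, -0.8], "claw": -1},
    {"translation": [2.2, 2.5, 180], "angular": [0, 0, -0.8], "claw": -1},
    {"translation": [2.2, 2.5, 180], "angular": [0, 0, -0.8], "claw": -1}
  ]
}}

```text
clock: 27.3
tool_pos: [0.4429, -0.409, 0.0438]
eef_rot: [0.989, -0.145, 0.002, 0.0]
force: [1.0, 1.0, 5.3]
width: 0.017
gripper_force: 60.3
```

Request:
{"name": "jog_arm", "arguments": {
  "commands": [
    {"translation": [0, 0, 0], "angular": [0, 0, 0], "claw": -1},
    {"translation": [0, 0, 0], "angular": [0, 0, 0], "claw": -1},
    {"translation": [0, 0, 0], "angular": [0, 0, 0], "claw": -1},
    {"translation": [0, 0, 0], "angular": [0, 0, 0], "claw": -1}
  ]
}}

```text
clock: 27.8
tool_pos: [0.4429, -0.409, 0.0438]
eef_rot: [0.989, -0.145, 0.002, 0.0]
force: [0.5, 1.9, 6.2]
width: 0.017
gripper_force: 60.3
```

Request:
{"name": "jog_arm", "arguments": {
  "commands": [
    {"translation": [0, 0, -20], "angular": [0, 0, 0], "claw": -1},
    {"translation": [0, 0, -50], "angular": [0, 0, 0], "claw": -1},
    {"translation": [0, 0, -90], "angular": [0, 0, 0], "claw": -1},
    {"translation": [0, 0, -120], "angular": [0, 0, 0], "claw": -1},
    {"translation": [0, 0, -120], "angular": [0, 0, 0], "claw": -1},
    {"translation": [0, 0, -120], "angular": [0, 0, 0], "claw": -1}
  ]
}}

```text
clock: 28.55
tool_pos: [0.4409, -0.4077, 0.1594]
eef_rot: [0.989, -0.145, -0.001, -0.002]
force: [0.6, 0.1, -3.6]
width: 0.0166
gripper_force: 59.2
```

```bash
cat >> h.py <<'E'
def sp(im,c,thr=120,dbg=False):
    """spanner knobs + handle line in tool frame from wrist view; top surface 7 mm above grip height"""
    s=arm.observe(); R=Ro.from_quat(s['eef_rot']); p=s['tool_pos']
    a=im.astype(int); m=((np.ptp(a,axis=2)<30)&(a.mean(2)>thr)).astype(np.uint8); m[:,:150]=0; m[:,370:]=0; m[245:]=0
    k=cv2.morphologyEx(m,cv2.MORPH_OPEN,cv2.getStructuringElement(2,(3,3)))
    n,l,stt,ce=cv2.connectedComponentsWithStats(k); i=1+stt[1:,4].argmax(); l=l==i
    for r in range(stt[i][1],stt[i][1]+stt[i][3],12 if dbg else 16):
        x=np.nonzero(l[r])[0]
        if len(x): q=R.inv().apply(onz(c,(x.min()+x.max())/2,r,p[2]+.007)-p)*1000; print(r,x.min(),x.max(),'wid px',len(x),'tool x %.1f y %.1f'%(q[0],q[1]))
    print(stt[i])
E
python3 - <<'E'
from h import *
st(); im,c=grab('wrist','w16.png'); sp(im,c)
E
```

```text
t28.55 [ 0.4409 -0.4077  0.1594] yaw-16.7 tilt [-0.001  0.003] F [ 0.6  0.1 -3.6] w0.0166 g59.2
0 150 365 wid px 103 tool x 106.3 y -0.6
16 163 351 wid px 95 tool x 101.5 y -0.8
32 174 341 wid px 95 tool x 96.6 y -0.6
48 185 330 wid px 93 tool x 91.5 y -0.6
64 196 320 wid px 92 tool x 86.3 y -0.4
80 206 309 wid px 91 tool x 81.0 y -0.6
96 217 298 wid px 82 tool x 75.4 y -0.6
112 228 288 wid px 61 tool x 69.7 y -0.4
128 236 280 wid px 45 tool x 63.8 y -0.4
144 236 280 wid px 45 tool x 57.7 y -0.4
160 237 279 wid px 43 tool x 51.5 y -0.4
176 237 279 wid px 43 tool x 45.0 y -0.4
192 237 279 wid px 43 tool x 38.3 y -0.4
208 239 278 wid px 40 tool x 31.3 y -0.2
224 240 278 wid px 39 tool x 24.1 y 0.0
240 240 278 wid px 39 tool x 16.7 y 0.0
[  150     0   216   245 15896]
```

```bash
cat >> h.py <<'E'
C=np.array([.5673,.0058])
def tcp(psi,L=.115): return C-L*np.array([np.cos(np.radians(psi)),np.sin(np.radians(psi))])
E
python3 - <<'E'
from h import *
p=tcp(47); print(p); go(*p,.16,47)
E
```

```text
[ 0.48887019 -0.07830568]
T [-48.2, -329.1, 0.1] A [-0.3, 0.0, -63.7] rows 6.0
```

Request:
{"name": "jog_arm", "arguments": {
  "commands": [
    {"translation": [-48, -329, 0], "angular": [0, 0, -63.7], "claw": -1},
    {"translation": [-48, -329, 0], "angular": [0, 0, -63.7], "claw": -1},
    {"translation": [-48, -329, 0], "angular": [0, 0, -63.7], "claw": -1},
    {"translation": [-48, -329, 0], "angular": [0, 0, -63.7], "claw": -1},
    {"translation": [-48, -329, 0], "angular": [0, 0, -63.7], "claw": -1},
    {"translation": [-48, -329, 0], "angular": [0, 0, -63.7], "claw": -1},
    {"translation": [-48, -329, 0], "angular": [0, 0, -63.7], "claw": -1},
    {"translation": [-48, -329, 0], "angular": [0, 0, -63.7], "claw": -1},
    {"translation": [-48, -329, 0], "angular": [0, 0, -63.7], "claw": -1},
    {"translation": [-48, -329, 0], "angular": [0, 0, -63.7], "claw": -1}
  ]
}}

```text
clock: 29.85
tool_pos: [0.49, -0.0805, 0.1619]
eef_rot: [0.917, 0.398, 0.001, 0.0]
force: [0.4, 0.7, -3.4]
width: 0.017
gripper_force: 59.7
```

```bash
python3 - <<'E'
from h import *
st(); im,c=grab('wrist','w17.png'); sp(im,c); go(*tcp(47),.09,47)
E
```

```text
t29.85 [ 0.49   -0.0805  0.1619] yaw46.9 tilt [0.001 0.   ] F [ 0.4  0.7 -3.4] w0.0170 g59.7
0 150 365 wid px 176 tool x 106.5 y -0.9
16 163 351 wid px 139 tool x 101.7 y -1.0
32 173 341 wid px 113 tool x 96.8 y -1.0
48 176 335 wid px 117 tool x 91.8 y -1.6
64 179 344 wid px 162 tool x 86.6 y 0.5
80 201 333 wid px 115 tool x 81.3 y 2.5
96 201 319 wid px 116 tool x 75.7 y 0.0
112 224 312 wid px 67 tool x 70.1 y 3.0
128 236 279 wid px 44 tool x 64.2 y -0.9
144 236 279 wid px 44 tool x 58.1 y -0.9
160 237 279 wid px 43 tool x 51.9 y -0.7
176 237 279 wid px 43 tool x 45.4 y -0.7
192 237 278 wid px 42 tool x 38.8 y -0.9
208 238 278 wid px 41 tool x 31.9 y -0.7
224 238 278 wid px 41 tool x 24.7 y -0.7
240 239 278 wid px 40 tool x 17.3 y -0.5
[  150     0   216   245 19979]
T [0.6, -2.3, 72.0] A [0.0, -0.1, -0.1] rows 2.0
```

Request:
{"name": "jog_arm", "arguments": {
  "commands": [
    {"translation": [0, 0, 20], "angular": [0, 0, 0], "claw": -1},
    {"translation": [0, 0, 45], "angular": [0, 0, 0], "claw": -1},
    {"translation": [0, 0, 65], "angular": [0, 0, 0], "claw": -1},
    {"translation": [0, 0, 72], "angular": [0, 0, 0], "claw": -1},
    {"translation": [0, 0, 72], "angular": [0, 0, 0], "claw": -1},
    {"translation": [0, 0, 72], "angular": [0, 0, 0], "claw": -1}
  ]
}}

```text
clock: 30.65
tool_pos: [0.491, -0.0798, 0.0913]
eef_rot: [0.917, 0.399, 0.002, 0.001]
force: [-0.2, -0.2, -2.4]
width: 0.0169
gripper_force: 59.6
```

```bash
python3 - <<'E'
from h import *
st(); go(*tcp(47),.064,47)
E
```

```text
t30.65 [ 0.491  -0.0798  0.0913] yaw47.0 tilt [ 0.004 -0.   ] F [-0.2 -0.2 -2.4] w0.0169 g59.6
T [-0.4, -2.7, 27.3] A [0.2, -0.1, 0.0] rows 1.0
```

Request:
{"name": "jog_arm", "arguments": {
  "commands": [
    {"translation": [-0.4, -2, 0], "angular": [0, 0, 0], "claw": -1},
    {"translation": [-0.4, -2, 0], "angular": [0, 0, 0], "claw": -1},
    {"translation": [-0.4, -2, 6], "angular": [0, 0, 0], "claw": -1},
    {"translation": [-0.4, -2, 12], "angular": [0, 0, 0], "claw": -1},
    {"translation": [-0.4, -2, 17], "angular": [0, 0, 0], "claw": -1},
    {"translation": [-0.4, -2, 17], "angular": [0, 0, 0], "claw": -1}
  ]
}}

```text
clock: 31.4
tool_pos: [0.4879, -0.0783, 0.0722]
eef_rot: [0.917, 0.399, 0.0, -0.0]
force: [-0.0, 0.5, -3.8]
width: 0.0167
gripper_force: 59.7
```

```bash
python3 - <<'E'
from h import *
st(); go(*tcp(47),.064,47)
E
```

```text
t31.40 [ 0.4879 -0.0783  0.0722] yaw47.0 tilt [-0.     0.001] F [-0.   0.5 -3.8] w0.0167 g59.7
T [0.6, 0.7, 8.2] A [-0.0, -0.0, 0.0] rows 1.0
```

Request:
{"name": "jog_arm", "arguments": {
  "commands": [
    {"translation": [0.5, 0.5, 4], "angular": [0, 0, 0], "claw": -1},
    {"translation": [0.5, 0.5, 7], "angular": [0, 0, 0], "claw": -1},
    {"translation": [0.5, 0.5, 8.5], "angular": [0, 0, 0], "claw": -1},
    {"translation": [0.5, 0.5, 8.5], "angular": [0, 0, 0], "claw": -1}
  ]
}}

```text
clock: 31.9
tool_pos: [0.4892, -0.0783, 0.0646]
eef_rot: [0.917, 0.399, 0.001, 0.0]
force: [0.2, -0.1, -3.1]
width: 0.0169
gripper_force: 59.7
```

```bash
cat >> h.py <<'E'
def arc(p0,p1,n,z=None):
    """rows for arc from tool yaw p0 to p1 about C; rel. to tool frame at p0"""
    s=down(p0).inv(); a=tcp(p0)
    for p in np.linspace(p0,p1,n+1)[1:]:
        d=np.append(tcp(p)-a,0); t=s.apply(d)*1000; print('yaw%.0f'%p,'T',t.round(1).tolist(),'Az %.1f'%(p0-p))
E
python3 - <<'E'
from h import *
st(); go(*tcp(47),.064,47); arc(47,-23,10)
E
```

```text
t31.90 [ 0.4892 -0.0783  0.0646] yaw47.0 tilt [0.002 0.001] F [ 0.2 -0.1 -3.1] w0.0169 g59.7
T [-0.2, -0.3, 0.6] A [0.0, -0.1, 0.0] rows 1.0
yaw40 T [0.9, -14.0, -0.0] Az 7.0
yaw33 T [3.4, -27.8, -0.0] Az 14.0
yaw26 T [7.6, -41.2, -0.0] Az 21.0
yaw19 T [13.5, -54.0, -0.0] Az 28.0
yaw12 T [20.8, -66.0, -0.0] Az 35.0
yaw5 T [29.5, -77.0, -0.0] Az 42.0
yaw-2 T [39.6, -86.8, -0.0] Az 49.0
yaw-9 T [50.7, -95.3, -0.0] Az 56.0
yaw-16 T [62.8, -102.5, -0.0] Az 63.0
yaw-23 T [75.7, -108.1, -0.0] Az 70.0
```

Request:
{"name": "jog_arm", "arguments": {
  "commands": [
    {"translation": [0.2, -7, 0.5], "angular": [0, 0, 3.5], "claw": -1},
    {"translation": [0.9, -14, 0.5], "angular": [0, 0, 7], "claw": -1},
    {"translation": [2, -21, 0.5], "angular": [0, 0, 10.5], "claw": -1},
    {"translation": [3.4, -27.8, 0.5], "angular": [0, 0, 14], "claw": -1},
    {"translation": [5.3, -34.6, 0.5], "angular": [0, 0, 17.5], "claw": -1},
    {"translation": [7.6, -41.2, 0.5], "angular": [0, 0, 21], "claw": -1},
    {"translation": [13.5, -54, 0.5], "angular": [0, 0, 28], "claw": -1},
    {"translation": [20.8, -66, 0.5], "angular": [0, 0, 35], "claw": -1},
    {"translation": [20.8, -66, 0.5], "angular": [0, 0, 35], "claw": -1}
  ]
}}

```text
clock: 33.02
tool_pos: [0.4549, -0.0182, 0.0644]
eef_rot: [0.994, 0.106, 0.001, 0.0]
force: [-1.7, -0.5, -2.6]
width: 0.0169
gripper_force: 59.8
```

```bash
cat >> h.py <<'E'
def ringphase(im,c,r=.033,thr=None):
    """diagnostic: hole phase (mod 45) on the visible part"""
    g=im.mean(2).astype(np.float32); th=np.radians(np.arange(0,360,.5))
    P=np.array([proj(c,(C[0]+r*np.cos(t),C[1]+r*np.sin(t),.054)) for t in th]).astype(np.float32)
    ok=(P[:,0]>0)&(P[:,0]<511)&(P[:,1]>0)&(P[:,1]<383); v=cv2.remap(g,P[None,:,0],P[None,:,1],1)[0]
    h=((v<135)&ok); d=np.diff(np.concatenate([[0],h,[0]]).astype(int)); a=np.nonzero(d==1)[0]/2; b=np.nonzero(d==-1)[0]/2
    print('visible',ok.mean(),'dark arcs',[(x,y) for x,y in zip(a,b) if y-x>4])
E
python3 - <<'E'
from h import *
st(); im,c=grab('wrist','w18.png'); sp(im,c); ringphase(im,c); go(*tcp(12),.064,12)
im,c=grab('top','top4.png'); ringphase(im,c)
E
```

```text
t33.02 [ 0.4549 -0.0182  0.0644] yaw12.1 tilt [ 0.002 -0.   ] F [-1.7 -0.5 -2.6] w0.0169 g59.8
0 150 369 wid px 123 tool x 106.3 y -0.3
16 150 369 wid px 133 tool x 101.5 y -0.3
32 150 369 wid px 163 tool x 96.6 y -0.2
48 150 368 wid px 205 tool x 91.5 y -0.4
64 160 358 wid px 157 tool x 86.3 y -0.4
80 171 345 wid px 161 tool x 81.0 y -0.8
96 169 326 wid px 158 tool x 75.4 y -4.6
112 179 298 wid px 104 tool x 69.8 y -8.0
128 205 280 wid px 57 tool x 63.9 y -6.6
144 238 280 wid px 43 tool x 57.8 y -0.4
160 237 279 wid px 43 tool x 51.6 y -0.8
176 237 279 wid px 43 tool x 45.1 y -0.8
192 238 279 wid px 42 tool x 38.4 y -0.6
208 238 279 wid px 42 tool x 31.5 y -0.5
224 238 278 wid px 41 tool x 24.3 y -0.8
240 240 278 wid px 39 tool x 16.9 y -0.3
[  150     0   220   245 24078]
visible 0.45555555555555555 dark arcs [(np.float64(185.0), np.float64(195.5))]
T [-0.2, -0.1, 0.3] A [-0.0, -0.1, 0.2] rows 1.0
visible 1.0 dark arcs [(np.float64(4.0), np.float64(30.5)), (np.float64(51.0), np.float64(260.5)), (np.float64(318.0), np.float64(343.5))]
```

Request:
{"name": "jog_arm", "arguments": {
  "commands": [
    {"translation": [0.2, -7, 0.3], "angular": [0, 0, 3.5], "claw": -1},
    {"translation": [0.9, -14, 0.3], "angular": [0, 0, 7], "claw": -1},
    {"translation": [2, -21, 0.3], "angular": [0, 0, 10.5], "claw": -1},
    {"translation": [3.4, -27.8, 0.3], "angular": [0, 0, 14], "claw": -1},
    {"translation": [5.3, -34.6, 0.3], "angular": [0, 0, 17.5], "claw": -1},
    {"translation": [7.6, -41.2, 0.3], "angular": [0, 0, 21], "claw": -1},
    {"translation": [13.5, -54, 0.3], "angular": [0, 0, 28], "claw": -1},
    {"translation": [20.8, -66, 0.3], "angular": [0, 0, 35], "claw": -1},
    {"translation": [20.8, -66, 0.3], "angular": [0, 0, 35], "claw": -1}
  ]
}}

```text
clock: 34.25
tool_pos: [0.4616, 0.0508, 0.0638]
eef_rot: [0.98, -0.198, 0.0, -0.0]
force: [-2.7, -0.2, -0.8]
width: 0.0167
gripper_force: 60.0
```

```bash
python3 - <<'E'
from h import *
st(); im,c=grab('wrist','w19.png'); sp(im,c); go(*tcp(-23),.064,-23)
E
```

```text
t34.25 [0.4616 0.0508 0.0638] yaw-22.8 tilt [0.001 0.001] F [-2.7 -0.2 -0.8] w0.0167 g60.0
0 150 369 wid px 124 tool x 105.9 y -0.1
16 150 369 wid px 133 tool x 101.1 y -0.1
32 150 369 wid px 165 tool x 96.2 y -0.1
48 150 369 wid px 208 tool x 91.2 y -0.1
64 150 369 wid px 181 tool x 86.0 y -0.1
80 155 369 wid px 197 tool x 80.6 y 0.8
96 192 351 wid px 160 tool x 75.1 y 4.3
112 195 335 wid px 132 tool x 69.4 y 2.0
128 232 314 wid px 62 tool x 63.6 y 5.0
144 237 280 wid px 44 tool x 57.5 y -0.4
160 237 280 wid px 44 tool x 51.3 y -0.4
176 237 280 wid px 44 tool x 44.8 y -0.4
192 238 279 wid px 42 tool x 38.1 y -0.4
208 238 279 wid px 42 tool x 31.2 y -0.4
224 240 278 wid px 39 tool x 24.1 y -0.2
240 240 278 wid px 39 tool x 16.7 y -0.2
[  150     0   220   245 25583]
T [-0.1, 0.1, -0.2] A [-0.1, -0.0, 0.2] rows 1.0
```

Request:
{"name": "jog_arm", "arguments": {
  "commands": [
    {"translation": [0, 0, -15], "angular": [0, 0, 0], "claw": -1},
    {"translation": [0, 0, -36], "angular": [0, 0, 0], "claw": -1},
    {"translation": [0, 0, -36], "angular": [0, 0, 0], "claw": -1},
    {"translation": [2, 21, -36], "angular": [0, 0, -10.5], "claw": -1},
    {"translation": [7.6, 41.2, -36], "angular": [0, 0, -21], "claw": -1},
    {"translation": [16, 58, -36], "angular": [0, 0, -30], "claw": -1},
    {"translation": [27, 74, -36], "angular": [0, 0, -40], "claw": -1},
    {"translation": [39.6, 86.8, -36], "angular": [0, 0, -49], "claw": -1},
    {"translation": [39.6, 86.8, -36], "angular": [0, 0, -49], "claw": -1},
    {"translation": [39.6, 86.8, -36], "angular": [0, 0, -49], "claw": -1}
  ]
}}

```text
clock: 35.55
tool_pos: [0.4638, -0.0442, 0.0993]
eef_rot: [0.975, 0.224, 0.001, -0.001]
force: [0.2, -0.1, -3.1]
width: 0.0169
gripper_force: 59.7
```

```bash
python3 - <<'E'
from h import *
st(); im,c=grab('wrist','w20.png'); sp(im,c); go(*tcp(26),.085,26); ringphase(im,c); ringphase(im,c,.037)
im,c=grab('side','side1.png'); ringphase(im,c); ringphase(im,c,.037)
E
```

```text
t35.55 [ 0.4638 -0.0442  0.0993] yaw25.9 tilt [0.001 0.001] F [ 0.2 -0.1 -3.1] w0.0169 g59.7
0 150 369 wid px 140 tool x 106.3 y -0.1
16 161 368 wid px 121 tool x 101.5 y 1.6
32 164 354 wid px 126 tool x 96.6 y -0.3
48 169 348 wid px 149 tool x 91.6 y -0.5
64 173 340 wid px 167 tool x 86.4 y -1.2
80 169 328 wid px 148 tool x 81.1 y -4.1
96 182 309 wid px 113 tool x 75.5 y -5.2
112 200 289 wid px 89 tool x 69.9 y -5.6
128 236 280 wid px 45 tool x 64.0 y -0.6
144 236 279 wid px 44 tool x 58.0 y -0.8
160 237 279 wid px 43 tool x 51.7 y -0.7
176 237 279 wid px 43 tool x 45.2 y -0.7
192 237 279 wid px 43 tool x 38.6 y -0.7
208 238 278 wid px 41 tool x 31.7 y -0.7
224 238 278 wid px 41 tool x 24.5 y -0.7
240 239 278 wid px 40 tool x 17.1 y -0.5
[  150     0   220   245 21131]
T [-0.1, 0.6, 14.4] A [-0.0, -0.1, -0.0] rows 1.0
visible 0.5347222222222222 dark arcs [(np.float64(198.0), np.float64(209.0))]
visible 0.5319444444444444 dark arcs []
visible 1.0 dark arcs [(np.float64(15.0), np.float64(135.0)), (np.float64(150.0), np.float64(165.0)), (np.float64(189.0), np.float64(260.0)), (np.float64(279.5), np.float64(305.0)), (np.float64(331.5), np.float64(355.0))]
visible 1.0 dark arcs [(np.float64(19.0), np.float64(169.0)), (np.float64(192.5), np.float64(302.5))]
```

Request:
{"name": "jog_arm", "arguments": {
  "commands": [
    {"translation": [0, 0.2, 8], "angular": [0, 0, 0], "claw": -1},
    {"translation": [0, 0.2, 16], "angular": [0, 0, 0], "claw": -1},
    {"translation": [0, 0.2, 22], "angular": [0, 0, 0], "claw": -1},
    {"translation": [0, 0.2, 27], "angular": [0, 0, 0], "claw": -1},
    {"translation": [0, 0.2, 27], "angular": [0, 0, 0], "claw": -1}
  ]
}}

```text
clock: 36.28
tool_pos: [0.464, -0.0447, 0.0721]
eef_rot: [0.974, 0.225, 0.0, -0.0]
force: [-0.5, -0.0, -3.1]
width: 0.0166
gripper_force: 59.7
```

Request:
{"name": "jog_arm", "arguments": {
  "commands": [
    {"translation": [0, 0, 5], "angular": [0, 0, 0], "claw": -1},
    {"translation": [0, 0, 8.3], "angular": [0, 0, 0], "claw": -1},
    {"translation": [0, 0, 8.3], "angular": [0, 0, 0], "claw": -1},
    {"translation": [0.2, -7, 8.5], "angular": [0, 0, 3.5], "claw": -1},
    {"translation": [0.9, -14, 8.5], "angular": [0, 0, 7], "claw": -1},
    {"translation": [2, -21, 8.5], "angular": [0, 0, 10.5], "claw": -1},
    {"translation": [3.4, -27.8, 8.5], "angular": [0, 0, 14], "claw": -1},
    {"translation": [5.3, -34.6, 8.5], "angular": [0, 0, 17.5], "claw": -1},
    {"translation": [7.6, -41.2, 8.5], "angular": [0, 0, 21], "claw": -1},
    {"translation": [7.6, -41.2, 8.5], "angular": [0, 0, 21], "claw": -1}
  ]
}}

```text
clock: 37.52
tool_pos: [0.4525, -0.0051, 0.0643]
eef_rot: [0.999, 0.044, 0.0, 0.001]
force: [-3.1, -3.3, -1.7]
width: 0.0169
gripper_force: 59.9
```

Request:
{"name": "jog_arm", "arguments": {
  "commands": [
    {"translation": [0.9, -14, 0], "angular": [0, 0, 7], "claw": -1},
    {"translation": [2, -21, 0], "angular": [0, 0, 10.5], "claw": -1},
    {"translation": [3.4, -27.8, 0], "angular": [0, 0, 14], "claw": -1},
    {"translation": [5.3, -34.6, 0], "angular": [0, 0, 17.5], "claw": -1},
    {"translation": [7.6, -41.2, 0], "angular": [0, 0, 21], "claw": -1},
    {"translation": [10.4, -47.7, 0], "angular": [0, 0, 24.5], "claw": -1},
    {"translation": [13.5, -54, 0], "angular": [0, 0, 28], "claw": -1},
    {"translation": [13.5, -54, 0], "angular": [0, 0, 28], "claw": -1}
  ]
}}

```text
clock: 38.52
tool_pos: [0.4609, 0.0502, 0.064]
eef_rot: [0.98, -0.199, -0.001, 0.0]
force: [-3.6, -2.5, -0.6]
width: 0.017
gripper_force: 60.0
```

```bash
python3 - <<'E'
from h import *
st(); go(*tcp(-23),.064,-23); im,c=grab('wrist','w21.png'); sp(im,c)
E
```

```text
t38.52 [0.4609 0.0502 0.064 ] yaw-22.9 tilt [-0.001 -0.   ] F [-3.6 -2.5 -0.6] w0.0170 g60.0
T [0.3, -0.8, 0.0] A [0.0, 0.1, 0.1] rows 1.0
0 150 369 wid px 124 tool x 105.9 y -0.1
16 150 369 wid px 133 tool x 101.1 y -0.1
32 150 369 wid px 168 tool x 96.2 y -0.1
48 150 368 wid px 210 tool x 91.2 y -0.2
64 150 356 wid px 169 tool x 86.0 y -2.3
80 154 342 wid px 166 tool x 80.7 y -4.1
96 192 349 wid px 158 tool x 75.2 y 4.0
112 189 332 wid px 141 tool x 69.5 y 0.4
128 231 309 wid px 55 tool x 63.6 y 3.9
144 237 280 wid px 44 tool x 57.6 y -0.4
160 237 280 wid px 44 tool x 51.3 y -0.4
176 238 280 wid px 43 tool x 44.9 y -0.2
192 238 279 wid px 42 tool x 38.2 y -0.3
208 239 279 wid px 41 tool x 31.3 y -0.1
224 240 278 wid px 39 tool x 24.1 y -0.1
240 240 278 wid px 39 tool x 16.7 y -0.1
[  150     0   220   245 24923]
```

Request:
{"name": "jog_arm", "arguments": {
  "commands": [
    {"translation": [0.3, -0.4, -15], "angular": [0, 0, 0], "claw": -1},
    {"translation": [0.3, -0.4, -36], "angular": [0, 0, 0], "claw": -1},
    {"translation": [0.3, -0.4, -36], "angular": [0, 0, 0], "claw": -1},
    {"translation": [2, 21, -36], "angular": [0, 0, -10.5], "claw": -1},
    {"translation": [7.6, 41, -36], "angular": [0, 0, -21], "claw": -1},
    {"translation": [16, 58, -36], "angular": [0, 0, -30], "claw": -1},
    {"translation": [27, 73, -36], "angular": [0, 0, -40], "claw": -1},
    {"translation": [39.8, 86.2, -36], "angular": [0, 0, -49], "claw": -1},
    {"translation": [39.8, 86.2, -36], "angular": [0, 0, -49], "claw": -1},
    {"translation": [39.8, 86.2, -36], "angular": [0, 0, -49], "claw": -1}
  ]
}}

```text
clock: 39.83
tool_pos: [0.4644, -0.0438, 0.0999]
eef_rot: [0.975, 0.224, 0.001, -0.001]
force: [0.5, 0.6, -2.7]
width: 0.0167
gripper_force: 59.7
```

```bash
python3 - <<'E'
from h import *
st(); go(*tcp(26),.0645,26); im,c=grab('wrist','w22.png'); ringphase(im,c); sp(im,c)
E
```

```text
t39.83 [ 0.4644 -0.0438  0.0999] yaw25.9 tilt [0.001 0.002] F [ 0.5  0.6 -2.7] w0.0167 g59.7
T [-0.9, 0.6, 35.4] A [-0.1, -0.1, -0.1] rows 1.0
visible 0.5444444444444444 dark arcs [(np.float64(199.0), np.float64(208.0))]
0 150 369 wid px 145 tool x 106.4 y -0.2
16 161 357 wid px 120 tool x 101.6 y -0.3
32 164 354 wid px 124 tool x 96.7 y -0.3
48 170 349 wid px 144 tool x 91.7 y -0.1
64 174 341 wid px 166 tool x 86.5 y -0.8
80 170 329 wid px 149 tool x 81.1 y -3.7
96 181 311 wid px 121 tool x 75.6 y -5.0
112 199 289 wid px 86 tool x 69.9 y -5.9
128 232 280 wid px 48 tool x 64.1 y -1.4
144 236 279 wid px 44 tool x 58.0 y -0.9
160 237 279 wid px 43 tool x 51.7 y -0.7
176 237 279 wid px 43 tool x 45.3 y -0.7
192 237 279 wid px 43 tool x 38.6 y -0.7
208 238 278 wid px 41 tool x 31.7 y -0.7
224 238 278 wid px 41 tool x 24.6 y -0.7
240 239 278 wid px 40 tool x 17.2 y -0.5
[  150     0   220   245 21143]
```

Same phase as before; lower and check for contact.

Request:
{"name": "jog_arm", "arguments": {
  "commands": [
    {"translation": [-0.5, 0.4, 8], "angular": [0, 0, 0], "claw": -1},
    {"translation": [-0.5, 0.4, 16], "angular": [0, 0, 0], "claw": -1},
    {"translation": [-0.5, 0.4, 22], "angular": [0, 0, 0], "claw": -1},
    {"translation": [-0.5, 0.4, 27.5], "angular": [0, 0, 0], "claw": -1},
    {"translation": [-0.5, 0.4, 27.5], "angular": [0, 0, 0], "claw": -1}
  ]
}}

```text
clock: 40.5
tool_pos: [0.4641, -0.0449, 0.0721]
eef_rot: [0.974, 0.225, 0.0, -0.0]
force: [-0.4, -0.2, -2.5]
width: 0.0167
gripper_force: 59.7
```

Request:
{"name": "jog_arm", "arguments": {
  "commands": [
    {"translation": [0, 0, 5], "angular": [0, 0, 0], "claw": -1},
    {"translation": [0, 0, 8.3], "angular": [0, 0, 0], "claw": -1},
    {"translation": [0, 0, 8.3], "angular": [0, 0, 0], "claw": -1},
    {"translation": [0.2, -7, 8.5], "angular": [0, 0, 3.5], "claw": -1},
    {"translation": [0.9, -14, 8.5], "angular": [0, 0, 7], "claw": -1},
    {"translation": [2, -21, 8.5], "angular": [0, 0, 10.5], "claw": -1},
    {"translation": [3.4, -27.8, 8.5], "angular": [0, 0, 14], "claw": -1},
    {"translation": [5.3, -34.6, 8.5], "angular": [0, 0, 17.5], "claw": -1},
    {"translation": [7.6, -41.2, 8.5], "angular": [0, 0, 21], "claw": -1},
    {"translation": [7.6, -41.2, 8.5], "angular": [0, 0, 21], "claw": -1}
  ]
}}

```text
clock: 41.75
tool_pos: [0.4524, -0.0053, 0.0642]
eef_rot: [0.999, 0.044, -0.0, 0.001]
force: [-3.0, -3.4, -1.5]
width: 0.0169
gripper_force: 59.9
```

Request:
{"name": "jog_arm", "arguments": {
  "commands": [
    {"translation": [0.9, -14, 0], "angular": [0, 0, 7], "claw": -1},
    {"translation": [2, -21, 0], "angular": [0, 0, 10.5], "claw": -1},
    {"translation": [3.4, -27.8, 0], "angular": [0, 0, 14], "claw": -1},
    {"translation": [5.3, -34.6, 0], "angular": [0, 0, 17.5], "claw": -1},
    {"translation": [7.6, -41.2, 0], "angular": [0, 0, 21], "claw": -1},
    {"translation": [10.4, -47.7, 0], "angular": [0, 0, 24.5], "claw": -1},
    {"translation": [13.5, -54, 0], "angular": [0, 0, 28], "claw": -1},
    {"translation": [13.5, -54, 0], "angular": [0, 0, 28], "claw": -1}
  ]
}}

```text
clock: 42.75
tool_pos: [0.4608, 0.05, 0.064]
eef_rot: [0.98, -0.199, -0.001, 0.0]
force: [-4.9, -1.9, -1.1]
width: 0.0167
gripper_force: 60.0
```

```bash
python3 - <<'E'
from h import *
st(); go(*tcp(-23),.064,-23)
E
```

```text
t42.75 [0.4608 0.05   0.064 ] yaw-22.9 tilt [-0.002 -0.001] F [-4.9 -1.9 -1.1] w0.0167 g60.0
T [0.4, -0.9, -0.0] A [0.1, 0.1, 0.1] rows 1.0
```

Request:
{"name": "jog_arm", "arguments": {
  "commands": [
    {"translation": [0.3, -0.4, -15], "angular": [0, 0, 0], "claw": -1},
    {"translation": [0.3, -0.4, -36], "angular": [0, 0, 0], "claw": -1},
    {"translation": [0.3, -0.4, -36], "angular": [0, 0, 0], "claw": -1},
    {"translation": [2, 21, -36], "angular": [0, 0, -10.5], "claw": -1},
    {"translation": [7.6, 41, -36], "angular": [0, 0, -21], "claw": -1},
    {"translation": [16, 58, -36], "angular": [0, 0, -30], "claw": -1},
    {"translation": [27, 73, -36], "angular": [0, 0, -40], "claw": -1},
    {"translation": [39.5, 86.2, -36], "angular": [0, 0, -49], "claw": -1},
    {"translation": [39.5, 86.2, -36], "angular": [0, 0, -49], "claw": -1},
    {"translation": [39.5, 86.2, -36], "angular": [0, 0, -49], "claw": -1}
  ]
}}

```text
clock: 44.0
tool_pos: [0.4643, -0.0438, 0.0999]
eef_rot: [0.975, 0.224, 0.001, -0.001]
force: [-0.4, -0.2, -1.9]
width: 0.017
gripper_force: 59.7
```

```bash
python3 - <<'E'
from h import *
st(); go(*tcp(26),.0645,26); im,c=grab('wrist','w23.png'); ringphase(im,c)
E
```

```text
t44.00 [ 0.4643 -0.0438  0.0999] yaw25.9 tilt [0.001 0.001] F [-0.4 -0.2 -1.9] w0.0170 g59.7
T [-0.7, 0.6, 35.4] A [-0.1, -0.1, -0.1] rows 1.0
visible 0.5430555555555555 dark arcs [(np.float64(199.0), np.float64(208.5))]
```

Request:
{"name": "jog_arm", "arguments": {
  "commands": [
    {"translation": [-0.5, 0.4, 8], "angular": [0, 0, 0], "claw": -1},
    {"translation": [-0.5, 0.4, 16], "angular": [0, 0, 0], "claw": -1},
    {"translation": [-0.5, 0.4, 22], "angular": [0, 0, 0], "claw": -1},
    {"translation": [-0.5, 0.4, 27.5], "angular": [0, 0, 0], "claw": -1},
    {"translation": [-0.5, 0.4, 27.5], "angular": [0, 0, 0], "claw": -1}
  ]
}}

```text
clock: 44.68
tool_pos: [0.464, -0.0449, 0.0721]
eef_rot: [0.974, 0.225, 0.0, -0.0]
force: [0.2, 0.2, -3.3]
width: 0.0165
gripper_force: 59.7
```

Request:
{"name": "jog_arm", "arguments": {
  "commands": [
    {"translation": [0, 0, 5], "angular": [0, 0, 0], "claw": -1},
    {"translation": [0, 0, 8.3], "angular": [0, 0, 0], "claw": -1},
    {"translation": [0, 0, 8.3], "angular": [0, 0, 0], "claw": -1},
    {"translation": [0.2, -7, 8.5], "angular": [0, 0, 3.5], "claw": -1},
    {"translation": [0.9, -14, 8.5], "angular": [0, 0, 7], "claw": -1},
    {"translation": [2, -21, 8.5], "angular": [0, 0, 10.5], "claw": -1},
    {"translation": [3.4, -27.8, 8.5], "angular": [0, 0, 14], "claw": -1},
    {"translation": [5.3, -34.6, 8.5], "angular": [0, 0, 17.5], "claw": -1},
    {"translation": [7.6, -41.2, 8.5], "angular": [0, 0, 21], "claw": -1},
    {"translation": [7.6, -41.2, 8.5], "angular": [0, 0, 21], "claw": -1}
  ]
}}

```text
clock: 45.92
tool_pos: [0.4524, -0.0053, 0.0643]
eef_rot: [0.999, 0.044, -0.0, 0.001]
force: [-3.6, -4.5, -1.9]
width: 0.0171
gripper_force: 59.9
```

Request:
{"name": "jog_arm", "arguments": {
  "commands": [
    {"translation": [0.9, -14, 0], "angular": [0, 0, 7], "claw": -1},
    {"translation": [2, -21, 0], "angular": [0, 0, 10.5], "claw": -1},
    {"translation": [3.4, -27.8, 0], "angular": [0, 0, 14], "claw": -1},
    {"translation": [5.3, -34.6, 0], "angular": [0, 0, 17.5], "claw": -1},
    {"translation": [7.6, -41.2, 0], "angular": [0, 0, 21], "claw": -1},
    {"translation": [10.4, -47.7, 0], "angular": [0, 0, 24.5], "claw": -1},
    {"translation": [13.5, -54, 0], "angular": [0, 0, 28], "claw": -1},
    {"translation": [13.5, -54, 0], "angular": [0, 0, 28], "claw": -1}
  ]
}}

```text
clock: 46.92
tool_pos: [0.4608, 0.05, 0.064]
eef_rot: [0.98, -0.199, -0.001, 0.0]
force: [-4.2, -2.1, -1.3]
width: 0.0168
gripper_force: 60.0
```

```bash
python3 - <<'E'
from h import *
st(); go(*tcp(-23),.064,-23); im,c=grab('wrist','w24.png'); sp(im,c)
E
```

```text
t46.92 [0.4608 0.05   0.064 ] yaw-22.9 tilt [-0.002 -0.   ] F [-4.2 -2.1 -1.3] w0.0168 g60.0
T [0.3, -0.9, -0.0] A [0.1, 0.1, 0.1] rows 1.0
0 150 369 wid px 124 tool x 105.9 y -0.1
16 150 369 wid px 133 tool x 101.1 y -0.1
32 150 369 wid px 168 tool x 96.2 y -0.0
48 150 368 wid px 210 tool x 91.2 y -0.2
64 150 369 wid px 182 tool x 86.0 y -0.0
80 153 367 wid px 190 tool x 80.7 y 0.2
96 191 349 wid px 159 tool x 75.2 y 3.8
112 198 331 wid px 129 tool x 69.5 y 1.9
128 231 308 wid px 54 tool x 63.6 y 3.8
144 237 280 wid px 44 tool x 57.6 y -0.4
160 237 280 wid px 44 tool x 51.3 y -0.3
176 237 280 wid px 44 tool x 44.9 y -0.3
192 238 279 wid px 42 tool x 38.2 y -0.3
208 239 279 wid px 41 tool x 31.3 y -0.1
224 240 278 wid px 39 tool x 24.1 y -0.1
240 240 278 wid px 39 tool x 16.7 y -0.1
[  150     0   220   245 25593]
```

Last stroke: re-engage, then push about 33° to the stop.

Request:
{"name": "jog_arm", "arguments": {
  "commands": [
    {"translation": [0.3, -0.4, -15], "angular": [0, 0, 0], "claw": -1},
    {"translation": [0.3, -0.4, -36], "angular": [0, 0, 0], "claw": -1},
    {"translation": [0.3, -0.4, -36], "angular": [0, 0, 0], "claw": -1},
    {"translation": [2, 21, -36], "angular": [0, 0, -10.5], "claw": -1},
    {"translation": [7.6, 41, -36], "angular": [0, 0, -21], "claw": -1},
    {"translation": [16, 58, -36], "angular": [0, 0, -30], "claw": -1},
    {"translation": [27, 73, -36], "angular": [0, 0, -40], "claw": -1},
    {"translation": [39.3, 86.4, -36], "angular": [0, 0, -49], "claw": -1},
    {"translation": [39.3, 86.4, -36], "angular": [0, 0, -49], "claw": -1},
    {"translation": [39.3, 86.4, -36], "angular": [0, 0, -49], "claw": -1}
  ]
}}

```text
clock: 48.22
tool_pos: [0.464, -0.044, 0.0999]
eef_rot: [0.975, 0.224, 0.001, -0.001]
force: [0.1, -0.1, -2.8]
width: 0.0167
gripper_force: 59.7
```

Request:
{"name": "jog_arm", "arguments": {
  "commands": [
    {"translation": [-0.4, 0.4, 8], "angular": [0, 0, 0], "claw": -1},
    {"translation": [-0.4, 0.4, 16], "angular": [0, 0, 0], "claw": -1},
    {"translation": [-0.4, 0.4, 22], "angular": [0, 0, 0], "claw": -1},
    {"translation": [-0.4, 0.4, 27.5], "angular": [0, 0, 0], "claw": -1},
    {"translation": [-0.4, 0.4, 27.5], "angular": [0, 0, 0], "claw": -1}
  ]
}}

```text
clock: 48.85
tool_pos: [0.4638, -0.045, 0.0721]
eef_rot: [0.974, 0.225, 0.0, -0.0]
force: [-1.0, 0.1, -2.7]
width: 0.0169
gripper_force: 59.7
```

Request:
{"name": "jog_arm", "arguments": {
  "commands": [
    {"translation": [0, 0, 5], "angular": [0, 0, 0], "claw": -1},
    {"translation": [0, 0, 8.3], "angular": [0, 0, 0], "claw": -1},
    {"translation": [0, 0, 8.3], "angular": [0, 0, 0], "claw": -1},
    {"translation": [0.2, -7, 8.5], "angular": [0, 0, 3.5], "claw": -1},
    {"translation": [0.9, -14, 8.5], "angular": [0, 0, 7], "claw": -1},
    {"translation": [2, -21, 8.5], "angular": [0, 0, 10.5], "claw": -1},
    {"translation": [3.4, -27.8, 8.5], "angular": [0, 0, 14], "claw": -1},
    {"translation": [5.3, -34.6, 8.5], "angular": [0, 0, 17.5], "claw": -1},
    {"translation": [7.6, -41.2, 8.5], "angular": [0, 0, 21], "claw": -1},
    {"translation": [7.6, -41.2, 8.5], "angular": [0, 0, 21], "claw": -1}
  ]
}}

```text
clock: 50.1
tool_pos: [0.4524, -0.0053, 0.0643]
eef_rot: [0.999, 0.044, 0.0, 0.001]
force: [-3.0, -3.7, -2.1]
width: 0.0166
gripper_force: 59.9
```

Request:
{"name": "jog_arm", "arguments": {
  "commands": [
    {"translation": [0.2, -7, 0], "angular": [0, 0, 3.5], "claw": -1},
    {"translation": [0.5, -10.5, 0], "angular": [0, 0, 5.2], "claw": -1},
    {"translation": [0.9, -14, 0], "angular": [0, 0, 7], "claw": -1},
    {"translation": [1.2, -17, 0], "angular": [0, 0, 8.5], "claw": -1},
    {"translation": [1.7, -20, 0], "angular": [0, 0, 10], "claw": -1},
    {"translation": [1.7, -20, 0], "angular": [0, 0, 10], "claw": -1}
  ]
}}

```text
clock: 50.85
tool_pos: [0.4522, 0.0147, 0.0642]
eef_rot: [0.999, -0.043, -0.0, 0.0]
force: [-3.3, -3.4, -1.4]
width: 0.0163
gripper_force: 59.9
```

```bash
python3 - <<'E'
from h import *
st(); go(*tcp(-5),.064,-5); im,c=grab('wrist','w25.png'); 
E
```

```text
t50.85 [0.4522 0.0147 0.0642] yaw-4.9 tilt [-0.    -0.001] F [-3.3 -3.4 -1.4] w0.0163 g59.9
T [0.4, -1.2, 0.2] A [0.0, 0.0, 0.1] rows 1.0
```

Request:
{"name": "jog_arm", "arguments": {
  "commands": [
    {"translation": [0.1, -3, 0], "angular": [0, 0, 1.5], "claw": -1},
    {"translation": [0.1, -6, 0], "angular": [0, 0, 3], "claw": -1},
    {"translation": [0.2, -8, 0], "angular": [0, 0, 4], "claw": -1},
    {"translation": [0.3, -10, 0], "angular": [0, 0, 5], "claw": -1},
    {"translation": [0.4, -12, 0], "angular": [0, 0, 6], "claw": -1},
    {"translation": [0.4, -12, 0], "angular": [0, 0, 6], "claw": -1}
  ]
}}

```text
clock: 51.65
tool_pos: [0.4538, 0.0266, 0.0642]
eef_rot: [0.995, -0.095, 0.0, 0.0]
force: [-3.1, -4.9, -2.7]
width: 0.0169
gripper_force: 59.9
```

Request:
{"name": "jog_arm", "arguments": {
  "commands": [
    {"translation": [0.1, -2, 0], "angular": [0, 0, 1], "claw": -1},
    {"translation": [0.1, -4, 0], "angular": [0, 0, 2], "claw": -1},
    {"translation": [0.1, -4, 0], "angular": [0, 0, 2], "claw": -1}
  ]
}}

```text
clock: 52.02
tool_pos: [0.4542, 0.0292, 0.064]
eef_rot: [0.994, -0.111, -0.0, 0.002]
force: [-4.3, -8.0, -1.0]
width: 0.0167
gripper_force: 60.1
```

Request:
{"name": "jog_arm", "arguments": {
  "commands": [
    {"translation": [0.1, -2, 0], "angular": [0, 0, 1], "claw": -1},
    {"translation": [0.1, -4, 0], "angular": [0, 0, 2], "claw": -1},
    {"translation": [0.1, -4, 0], "angular": [0, 0, 2], "claw": -1}
  ]
}}

```text
clock: 52.4
tool_pos: [0.4545, 0.0307, 0.0638]
eef_rot: [0.992, -0.128, -0.001, 0.005]
force: [-6.3, -15.5, -0.5]
width: 0.0166
gripper_force: 63.8
```

```bash
python3 - <<'E'
from h import *
st(); im,c=grab('wrist','w26.png'); sp(im,c); print(proj(c,C.tolist()+[.054]))
E
```

```text
t52.40 [0.4545 0.0307 0.0638] yaw-14.7 tilt [-0.003 -0.01 ] F [ -6.3 -15.5  -0.5] w0.0166 g63.8
0 150 369 wid px 124 tool x 106.0 y -0.1
16 151 369 wid px 138 tool x 101.2 y 0.0
32 150 363 wid px 162 tool x 96.3 y -1.1
48 150 355 wid px 197 tool x 91.3 y -2.5
64 150 347 wid px 160 tool x 86.1 y -4.0
80 163 358 wid px 181 tool x 80.7 y 0.3
96 181 345 wid px 165 tool x 75.2 y 1.2
112 183 327 wid px 142 tool x 69.5 y -1.7
128 206 276 wid px 71 tool x 63.7 y -7.0
144 232 276 wid px 45 tool x 57.6 y -2.1
160 233 276 wid px 44 tool x 51.4 y -2.0
176 234 277 wid px 44 tool x 44.9 y -1.6
192 235 277 wid px 43 tool x 38.2 y -1.4
208 236 277 wid px 42 tool x 31.3 y -1.2
224 238 277 wid px 40 tool x 24.2 y -0.8
240 239 277 wid px 39 tool x 16.8 y -0.6
[  150     0   220   245 25339]
[247.56773639 -16.77146407]
```

Request:
{"name": "jog_arm", "arguments": {
  "commands": [
    {"translation": [0.2, 5, 0], "angular": [0, 0, -2.5], "claw": -1},
    {"translation": [0.4, 10, 0], "angular": [0, 0, -5], "claw": -1},
    {"translation": [0.4, 10, 0], "angular": [0, 0, -5], "claw": -1},
    {"translation": [0.4, 10, -8], "angular": [0, 0, -5], "claw": -1},
    {"translation": [0.4, 10, -20], "angular": [0, 0, -5], "claw": -1},
    {"translation": [0.4, 10, -60], "angular": [0, 0, -5], "claw": -1},
    {"translation": [0.4, 10, -95], "angular": [0, 0, -5], "claw": -1},
    {"translation": [0.4, 10, -95], "angular": [0, 0, -5], "claw": -1},
    {"translation": [0.4, 10, -95], "angular": [0, 0, -5], "claw": -1}
  ]
}}

```text
clock: 53.58
tool_pos: [0.4532, 0.0254, 0.1583]
eef_rot: [0.996, -0.087, 0.0, -0.0]
force: [0.1, 0.3, -3.0]
width: 0.0167
gripper_force: 59.8
```

```bash
python3 - <<'E'
from h import *
st(); im,c=grab('wrist','w27.png'); sp(im,c); go(.4429,-.409,.159,-16.7)
im,c=grab('side','side2.png'); g=im.astype(int)
# lug/ block region: sample rim at radius 50-54 mm, z=.048
for r in(.050,.053):
  print(r,[(a,int(g[int(round(v)),int(round(u))].mean())) for a in range(0,360,8) for u,v in [proj(c,(C[0]+r*np.cos(np.radians(a)),C[1]+r*np.sin(np.radians(a)),.05))]])
E
```

```text
t53.58 [0.4532 0.0254 0.1583] yaw-10.0 tilt [0.    0.001] F [ 0.1  0.3 -3. ] w0.0167 g59.8
0 150 365 wid px 174 tool x 106.7 y -0.9
16 163 356 wid px 140 tool x 101.9 y -0.3
32 173 352 wid px 124 tool x 96.9 y 0.8
48 184 331 wid px 106 tool x 91.9 y -0.9
64 173 321 wid px 144 tool x 86.6 y -4.7
80 206 321 wid px 101 tool x 81.2 y 1.2
96 216 313 wid px 98 tool x 75.7 y 1.6
112 227 290 wid px 64 tool x 70.0 y -0.6
128 236 279 wid px 44 tool x 64.1 y -0.9
144 236 279 wid px 44 tool x 58.0 y -0.9
160 237 279 wid px 43 tool x 51.7 y -0.7
176 237 279 wid px 43 tool x 45.2 y -0.7
192 237 279 wid px 43 tool x 38.4 y -0.7
208 238 278 wid px 41 tool x 31.5 y -0.7
224 238 277 wid px 40 tool x 24.3 y -0.9
240 242 278 wid px 37 tool x 16.8 y 0.1
[  150     0   216   245 19014]
T [65.4, 429.6, -1.9] A [-0.0, 0.1, 6.7] rows 7.0
0.05 [(0, 107), (8, 123), (16, 130), (24, 139), (32, 148), (40, 144), (48, 139), (56, 141), (64, 152), (72, 153), (80, 139), (88, 139), (96, 152), (104, 148), (112, 142), (120, 145), (128, 149), (136, 152), (144, 146), (152, 150), (160, 126), (168, 129), (176, 128), (184, 109), (192, 107), (200, 113), (208, 106), (216, 116), (224, 105), (232, 107), (240, 105), (248, 107), (256, 107), (264, 101), (272, 101), (280, 80), (288, 92), (296, 147), (304, 146), (312, 120), (320, 132), (328, 149), (336, 148), (344, 134), (352, 123)]
0.053 [(0, 89), (8, 91), (16, 130), (24, 125), (32, 132), (40, 144), (48, 139), (56, 141), (64, 142), (72, 154), (80, 139), (88, 139), (96, 140), (104, 148), (112, 143), (120, 140), (128, 141), (136, 137), (144, 117), (152, 123), (160, 102), (168, 115), (176, 115), (184, 109), (192, 107), (200, 103), (208, 106), (216, 102), (224, 105), (232, 103), (240, 105), (248, 107), (256, 107), (264, 105), (272, 97), (280, 80), (288, 110), (296, 147), (304, 133), (312, 121), (320, 133), (328, 147), (336, 146), (344, 111), (352, 107)]
```

Request:
{"name": "jog_arm", "arguments": {
  "commands": [
    {"translation": [65.4, 429.6, 0], "angular": [0, 0, 6.7], "claw": -1},
    {"translation": [65.4, 429.6, 0], "angular": [0, 0, 6.7], "claw": -1},
    {"translation": [65.4, 429.6, 0], "angular": [0, 0, 6.7], "claw": -1},
    {"translation": [65.4, 429.6, 0], "angular": [0, 0, 6.7], "claw": -1},
    {"translation": [65.4, 429.6, 0], "angular": [0, 0, 6.7], "claw": -1},
    {"translation": [65.4, 429.6, 0], "angular": [0, 0, 6.7], "claw": -1},
    {"translation": [65.4, 429.6, 0], "angular": [0, 0, 6.7], "claw": -1},
    {"translation": [65.4, 429.6, 0], "angular": [0, 0, 6.7], "claw": -1},
    {"translation": [65.4, 429.6, 0], "angular": [0, 0, 6.7], "claw": -1},
    {"translation": [65.4, 429.6, 0], "angular": [0, 0, 6.7], "claw": -1}
  ]
}}

```text
clock: 54.92
tool_pos: [0.444, -0.4077, 0.1582]
eef_rot: [0.99, -0.144, 0.0, -0.001]
force: [-0.5, 0.6, -3.3]
width: 0.017
gripper_force: 60.1
```

Request:
{"name": "jog_arm", "arguments": {
  "commands": [
    {"translation": [0, 0, 20], "angular": [0, 0, 0], "claw": -1},
    {"translation": [0, 0, 45], "angular": [0, 0, 0], "claw": -1},
    {"translation": [0, 0, 70], "angular": [0, 0, 0], "claw": -1},
    {"translation": [0, 0, 80], "angular": [0, 0, 0], "claw": -1},
    {"translation": [0, 0, 80], "angular": [0, 0, 0], "claw": -1},
    {"translation": [0, 0, 80], "angular": [0, 0, 0], "claw": -1}
  ]
}}

```text
clock: 55.68
tool_pos: [0.4449, -0.4096, 0.0807]
eef_rot: [0.989, -0.145, 0.002, 0.001]
force: [-0.4, -0.2, -2.4]
width: 0.0168
gripper_force: 60.0
```

```bash
python3 - <<'E'
from h import *
st(); go(.4429,-.409,.0438,-16.7)
E
```

```text
t55.67 [ 0.4449 -0.4096  0.0807] yaw-16.6 tilt [ 0.004 -0.002] F [-0.4 -0.2 -2.4] w0.0168 g60.0
T [-2.2, 0.0, 36.8] A [0.0, -0.2, 0.1] rows 1.0
```

Request:
{"name": "jog_arm", "arguments": {
  "commands": [
    {"translation": [-1, 0, 8], "angular": [0, 0, 0], "claw": -1},
    {"translation": [-1, 0, 16], "angular": [0, 0, 0], "claw": -1},
    {"translation": [-1, 0, 24], "angular": [0, 0, 0], "claw": -1},
    {"translation": [-1, 0, 30], "angular": [0, 0, 0], "claw": -1},
    {"translation": [-1, 0, 35], "angular": [0, 0, 0], "claw": -1},
    {"translation": [-1, 0, 36.5], "angular": [0, 0, 0], "claw": -1},
    {"translation": [-1, 0, 36.5], "angular": [0, 0, 0], "claw": -1},
    {"translation": [-1, 0, 36.5], "angular": [0, 0, 0], "claw": -1}
  ]
}}

```text
clock: 56.68
tool_pos: [0.4432, -0.4089, 0.0438]
eef_rot: [0.989, -0.145, 0.001, -0.0]
force: [-3.2, 3.4, 6.3]
width: 0.0168
gripper_force: 61.2
```

Seated with light contact at the original pose. Release, lift and check.

Request:
{"name": "jog_arm", "arguments": {
  "commands": [
    {"translation": [0, 0, 0], "angular": [0, 0, 0], "claw": 0},
    {"translation": [0, 0, 0], "angular": [0, 0, 0], "claw": 0.2},
    {"translation": [0, 0, 0], "angular": [0, 0, 0], "claw": 0.2},
    {"translation": [0, 0, 0], "angular": [0, 0, 0], "claw": 0.2},
    {"translation": [0, 0, -40], "angular": [0, 0, 0], "claw": 0.2},
    {"translation": [0, 0, -100], "angular": [0, 0, 0], "claw": 0.5},
    {"translation": [0, 0, -160], "angular": [0, 0, 0], "claw": 1},
    {"translation": [0, 0, -178], "angular": [0, 0, 0], "claw": 1},
    {"translation": [0, 0, -178], "angular": [0, 0, 0], "claw": 1},
    {"translation": [0, 0, -178], "angular": [0, 0, 0], "claw": 1}
  ]
}}

```text
clock: 57.92
tool_pos: [0.4421, -0.4082, 0.2175]
eef_rot: [0.989, -0.145, -0.001, -0.002]
force: [-0.3, 0.1, -1.2]
width: 0.0855
gripper_force: 0.0
```

```bash
python3 - <<'E'
from h import *
st(); im,c=grab('wrist','w28.png')
def ms(im,c):
    s=im.astype(int); m=((np.ptp(s,axis=2)<30)&(s.mean(2)>120)).astype(np.uint8); m[:,:190]=0; m[:,330:]=0
    n,l,stt,ce=cv2.connectedComponentsWithStats(m); i=1+stt[1:,4].argmax(); b=stt[i]; print(b)
    for r in (110,150,b[1]+b[3]-2):
        x=np.nonzero(l[r]==i)[0]; print(r,onz(c,(x.min()+x.max())/2,r,.048).round(4))
ms(im,c)
go(.587,.012,.27,20)
E
```

```text
t57.92 [ 0.4421 -0.4082  0.2175] yaw-16.7 tilt [-0.002  0.004] F [-0.3  0.1 -1.2] w0.0855 g0.0
[ 211   29   97  191 4689]
110 [ 0.4968 -0.424   0.048 ]
150 [ 0.4607 -0.4137  0.048 ]
218 [ 0.3923 -0.3934  0.048 ]
T [18.2, -444.2, -51.2] A [-0.3, 0.1, -36.7] rows 8.0
```

Request:
{"name": "jog_arm", "arguments": {
  "commands": [
    {"translation": [18, -444, -51], "angular": [0, 0, -36.7], "claw": 1},
    {"translation": [18, -444, -51], "angular": [0, 0, -36.7], "claw": 1},
    {"translation": [18, -444, -51], "angular": [0, 0, -36.7], "claw": 1},
    {"translation": [18, -444, -51], "angular": [0, 0, -36.7], "claw": 1},
    {"translation": [18, -444, -51], "angular": [0, 0, -36.7], "claw": 1},
    {"translation": [18, -444, -51], "angular": [0, 0, -36.7], "claw": 1},
    {"translation": [18, -444, -51], "angular": [0, 0, -36.7], "claw": 1},
    {"translation": [18, -444, -51], "angular": [0, 0, -36.7], "claw": 1},
    {"translation": [18, -444, -51], "angular": [0, 0, -36.7], "claw": 1},
    {"translation": [18, -444, -51], "angular": [0, 0, -36.7], "claw": 1}
  ]
}}

```text
clock: 59.22
tool_pos: [0.5868, 0.0098, 0.2707]
eef_rot: [0.985, 0.173, -0.0, -0.0]
force: [-0.6, -0.7, -0.6]
width: 0.0854
gripper_force: 0.0
```

```bash
python3 - <<'E'
from h import *
st(); im,c=grab('wrist','w29.png'); g=im.mean(2).astype(np.float32); th=np.radians(np.arange(0,360,.5))
for r in(.03,.033,.036):
    P=np.array([proj(c,(C[0]+r*np.cos(t),C[1]+r*np.sin(t),.054)) for t in th]).astype(np.float32)
    v=cv2.remap(g,P[None,:,0],P[None,:,1],1)[0]; h=(v<135).astype(float); z=(np.exp(-8j*th)*h).sum(); print('holes',np.degrees(-np.angle(z)/8)%45,abs(z)/h.sum())
for q in((.6613,.0393,.094),(.5175,.0924,.094),(.5841,-.093,.094)):
    e,p=hub(im,c,q,.094); print(p.round(4))
E
```

```text
t59.23 [0.5868 0.0098 0.2707] yaw19.9 tilt [-0.001  0.   ] F [-0.6 -0.7 -0.6] w0.0854 g0.0
holes 37.71759323379732 0.6966329577083135
holes 37.59412232771891 0.6369832760744698
holes 37.561374206414314 0.5866767544461745
[0.6633 0.0398 0.094 ]
[0.5188 0.0929 0.094 ]
[ 0.5802 -0.094   0.094 ]
```

```bash
python3 -c "
from rig import arm
print(arm.close_job())"
```

```text
the job is handed in; nothing more can be done
None
```

I handed the job in at about 59 s: the one worn drum is in the tray, the three fresh drums are on their spindles, the ring is at its stop (about 4.40 rad by the camera), and the spanner is back in its rest; the judge returned no verdict.

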